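Hang and stock the plant-care bins

TASK

Set up the plant-care corner: swing the cam lever of the rail stand fully open, a quarter turn, then lift every wooden bin over the louvered rail and let it down so that its lip hooks over the rail and it hangs there, and swing the lever fully back so that the jaw clamps the lips. After that, stand every copper canister upright in the hung bins (two may share one), and leave the glasses, pencil cup, statuette and succulent where they are.

Things in the scene. Friction and masses are not known exactly. Their poses are not given: they have to be found in the camera images.
- rail: Dark steel rail stand, fixed. Origin on the table under mid-rail; +x roughly away from the robot, +y along the rail to the cam lever, z up. The rail is one upright strip, 5 mm thick (x -2.5 to 2.5), y -170 to 170, z 30 to a rounded top edge at 100 mm, with a 10 mm round bar along it at z = 37. Bins hang on its -x side: three fit at y = -105, 0, 105. Lever housing 45 x 40 mm, 96 high, at y = 215.
- rail_top (a point): Middle of the rail's top edge, 100 mm up. A hung bin's origin is about 65 mm from the strip on its -x side (62.5 to 67.5 to enter) and 20 to 24 mm above the table, its +x (lip end) along the stand's +x, its front dipping up to 0.07 rad. Keep the bins' middles within 140 mm of mid-rail.
- cam (a joint): Cam lever angle (rad) about the vertical through cam_axis: 0 = locked (lever along the stand's +y, in line with the rail), 1.57 = open (lever along the stand's -x, towards the robot); counter-clockwise from above is positive; stops at both ends; friction 0.12 N m, stays where left. It moves a jaw bar behind the strip: near face at x = 8 mm locked, too narrow for a lip, 24 mm open.
- cam_axis (a point): On the lever's vertical turning axis, at the lever's mid-height, 121 mm above the table, at x = 0, y = 215 mm of the stand.
- cam_grip (a point): Point in the aluminium lever 62 mm from its axis, at mid-height; moves with it. The lever is a bar 14 mm wide, 22 mm high (z 110 to 132 mm), reaching 96 mm from the axis.
- bin1: Open wooden bin (2 or 3 alike; may be absent), 120 long (x) x 68 wide (y) x 80 mm high, walls and floor 4 mm, 0.25 kg; origin: centre of its underside. At the +x end a lip: flange level with the rim, then a 4 mm tab turned down, 60 mm wide. Slot between rear wall (x = 60) and tab (x 70 to 74) 10 mm; flange underside z = 76, tab foot z = 56.5 mm. Grip across the 68 mm from above.
- bin2: Open wooden bin (2 or 3 alike; may be absent), 120 long (x) x 68 wide (y) x 80 mm high, walls and floor 4 mm, 0.25 kg; origin: centre of its underside. At the +x end a lip: flange level with the rim, then a 4 mm tab turned down, 60 mm wide. Slot between rear wall (x = 60) and tab (x 70 to 74) 10 mm; flange underside z = 76, tab foot z = 56.5 mm. Grip across the 68 mm from above.
- bin3: Open wooden bin (2 or 3 alike; may be absent), 120 long (x) x 68 wide (y) x 80 mm high, walls and floor 4 mm, 0.25 kg; origin: centre of its underside. At the +x end a lip: flange level with the rim, then a 4 mm tab turned down, 60 mm wide. Slot between rear wall (x = 60) and tab (x 70 to 74) 10 mm; flange underside z = 76, tab foot z = 56.5 mm. Grip across the 68 mm from above.
- can1: Copper-coloured cylindrical canister with a steel-coloured cap (one of 2 or 3 alike, may be absent), 42 mm diameter, 115 mm tall, 0.18 kg; origin at the centre of its underside, z up its axis. Starts upright on the table; tips over if dropped more than a few mm. Two fit in one bin, one behind the other along the bin's length, 30 mm either side of the middle.
- can2: Copper-coloured cylindrical canister with a steel-coloured cap (one of 2 or 3 alike, may be absent), 42 mm diameter, 115 mm tall, 0.18 kg; origin at the centre of its underside, z up its axis. Starts upright on the table; tips over if dropped more than a few mm. Two fit in one bin, one behind the other along the bin's length, 30 mm either side of the middle.
- can3: Copper-coloured cylindrical canister with a steel-coloured cap (one of 2 or 3 alike, may be absent), 42 mm diameter, 115 mm tall, 0.18 kg; origin at the centre of its underside, z up its axis. Starts upright on the table; tips over if dropped more than a few mm. Two fit in one bin, one behind the other along the bin's length, 30 mm either side of the middle.
- glasses: Bystander: black reading glasses, 116 mm wide, 110 mm long, 42 mm high; origin under the middle of the lenses, arms to +x. Leave alone.
- pencil_cup: Bystander: white banded cup, 72 mm diameter, 90 mm high, with pencils up to 150 mm; origin at the centre of its underside. Leave alone.
- statuette: Bystander: small metal figure on a 60 mm marble block, 120 mm high in all; origin at the centre of its underside. Leave alone.
- succulent: Bystander: small plant in a terracotta pot, 84 mm across, 105 mm high; origin at the centre of its underside. Leave alone.
Mind the look-alikes: they are no part of the job. What is shaped like the can3 but purple is not meant.

How it is judged:
By the outcome, as a careful person would: the job done as asked, in the order asked, and still so for the second after the job is handed in, with the robot touching nothing.
Of bin1, bin2, bin3 only 2 to 3 are there at a start; the rules pass over those that are not, and their reading is None.
Of can1, can2, can3 only 2 to 3 are there at a start; the rules pass over those that are not, and their reading is None.
At some moment in a run one of bin1, bin2, bin3 may be knocked a few centimetres aside while the robot is not near it.
It also fails if it takes over 210 s, if anything falls off the work surface, if the arm or the gripper's body presses on something with over 40 N, if the wrist force passes 120 N, or if a joint passes its speed limit or range.

ROBOT

A 6-joint arm with a two-finger parallel gripper is mounted at the origin on the work surface. World frame = base frame: x ahead of the robot, y to its left, z up, the work surface at z = 0. Lengths are in m, angles in degrees, forces in N, time in s.
With the tool pointing down it reaches from about 0.325 to 0.875 m from the base axis. Payload 4.4 kg.
Tool frame: the origin (TCP) lies midway between the tips of the shut fingers; the grasp point (between the pads) lies 19 mm behind it; z points along the fingers, y is the line along which they close (so a half turn about z gives the same grasp; the last joint's range is limited). The gripper opens to 85 mm and grips with 20 to 120 N. Pads are 22 mm wide; open, the fingers measure 114 mm over their backs; the gripper's body (76 mm by 85 mm) begins 54 mm behind the grasp point. The pads swing forward as they close: fully open they stand 13 mm farther back than shut.
Start: joints at [56.179, 11.837, 88.321, -0, 79.842, -8.623], TCP at [0.245, 0.52, 0.231] pointing down, gripper open.
Joint ranges: [-156.59, 156.59], [-49.26, 127.26], [12.9, 141.05], [-63.56, 243.56], [4.71, 150.69], [-161.64, 161.64]. Speed limits (degrees/s): [159.86, 159.86, 180, 180, 180, 180].

INTERFACE

Orientations are given as a 3x3 rotation matrix whose columns are the frame's x, y, z axes.
In Python, from plant import manip gives the robot as it stands.
- The arm moves only by the tool apply_moves, never from a script. Its argument "commands" is a list of rows, each a list of 7 numbers: the turn, a rotation vector about the world's x, y, z in units of 5 degrees (1.0 is 5 degrees), then the shift along the world's x, y, z in units of 0.025 m (1.0 is 0.025 m), then the closure, from -1 (fully open) to 1 (shut). A call has 1 to 20 rows; each row shifts and turns the commanded pose from where the row before left it; what a row does not reach is not made up. A row lasts 1/10 s, in which the tool goes at most 50 mm and 8.59 degrees, less where a joint would pass 70% of its speed; a pose out of reach is approached as far as the arm can. A call with a number of a shift or a turn outside -1 to 1 is refused whole. A call with a gripper value outside its range is refused whole. The fingers move at their own pace and stop on an object; "force" is the grip in N (left out, the last holds). Time passes only in rows, so rows that do not move let the fingers close. It gives the time, the measured TCP pose, the force, the opening and the grip force at its end, in the units of the state.
- manip.get_state(): the state, without advancing time (a new reading comes with each control period).
- manip.capture(name): name is "side" or "top"; returns (picture, depth): 420x560x3 uint8, red, green, blue; 420x560 float32, m along the optical axis (not along the pixel's ray), 0 where there is no reading.
- manip.calibration(name): a dict with "fx", "fy", "cx", "cy" (pixels), "rvec" (rotation vector, rad) and "tvec" (3), from world to camera coordinates, as OpenCV has them. Camera axes: x right, y down, z forward; pixel columns grow to the right and rows downward; lengths in m; the calibration is good to about 2 mm. A picture is of the moment at which its call begins. calibration takes no time and is no camera call.
- manip.job_done(): hands the job in; it is judged then, once.
The state is a dict: "time": time; "qpos": joint angles; "qd": joint speeds; "joint_efforts": joint torques, N m; "tcp_pos": TCP position; "tool_rot": TCP orientation; "contact_force": force on the tool from outside, world axes, zero at the start; "torque": the same for the moment, N m; "width": finger opening in m; "grip_force": force on a finger pad.
Only numpy, scipy, OpenCV 4.12 (cv2) and the standard library are available. Lean on these libraries where they do the work, as an engineer would, in place of code of your own. Each camera call takes 0.05 s, during which the arm holds its last target. There are 200 camera calls.

## Working session

There is one attempt and no reset: what is moved stays moved. The work goes in short steps, Python scripts to look and compute and a tool call to move; the robot and the scene stay as the last step left them, time stands still between calls to the robot, and variables do not carry over. Pictures are saved under pics/ and viewed, at most 14 in all, crops included, and the job is handed in when it is done.

Besides the shell and the picture viewer there is one more tool, called in YAML: its name, and indented under it one key for each argument. apply_moves: Moves the arm, as the interface text tells. Its arguments: {"type":"object","properties":{"commands":{"type":"array"},"force":{"type":"number"}},"required":["commands"]}

```bash
ls; mkdir -p pics; python3 - <<'E'
from plant import manip
import cv2,numpy as np
for n in ("side","top"):
    im,d=manip.capture(n); cv2.imwrite(f"pics/{n}0.png",im[:,:,::-1]); np.save(f"{n}_d.npy",d)
    c=manip.calibration(n); print(n,c)
    R=cv2.Rodrigues(np.array(c["rvec"]))[0]; print("cam pos",-R.T@np.array(c["tvec"]).ravel())
print(manip.get_state())
E
```

```text
pics
side {'fx': 419.6485649013333, 'fy': 419.6485649013333, 'cx': 282.0480403343719, 'cy': 209.81317815253203, 'rvec': array([ 2.19767453, -0.86078259,  0.37193962]), 'tvec': array([-0.40712322,  0.36589195,  0.92247651])}
cam pos [ 0.0139005  -0.58193071  0.90097312]
top {'fx': 540.3884923618244, 'fy': 540.3884923618244, 'cx': 280.6187204807853, 'cy': 205.43705692631212, 'rvec': array([ 2.19275858, -2.15884958,  0.07991074]), 'tvec': array([0.03304024, 0.59215356, 1.47552808])}
cam pos [0.46949418 0.02912138 1.51909439]
{'time': 0.1, 'qpos': array([ 5.61785405e+01,  1.18809006e+01,  8.83984041e+01,  3.77025793e-04,
        7.98431629e+01, -8.62132636e+00]), 'qd': array([ 0.00792365, -0.06645018, -0.0934246 ,  0.06759152,  0.06914196,
        0.01289053]), 'joint_efforts': array([-8.38661090e-04, -3.84087253e+01, -2.92548949e+01, -4.33102978e-04,
        4.82044648e-03,  3.41923260e-05]), 'tcp_pos': array([0.2444203 , 0.51968566, 0.23021187]), 'tool_rot': array([[-9.04825371e-01,  4.25781188e-01, -1.19510658e-03],
       [ 4.25782740e-01,  9.04823695e-01, -1.77214633e-03],
       [ 3.26814188e-04, -2.11233871e-03, -9.99997716e-01]]), 'contact_force': array([ 0.3970692 , -0.53653409,  0.3845719 ]), 'torque': array([-0.00525662, -0.01462589,  0.0300231 ]), 'grip_force': 0.0, 'width': 0.08492051052200524}
```

View pics/top0.png

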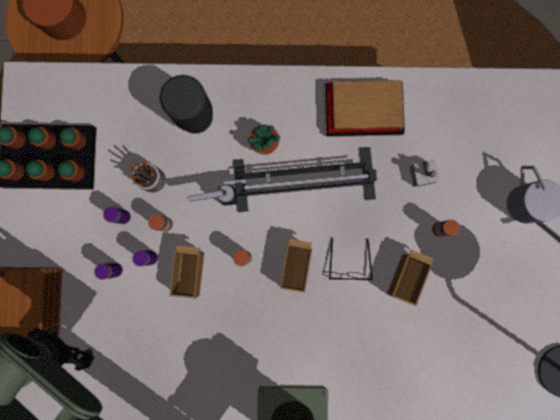

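View pics/side0.png

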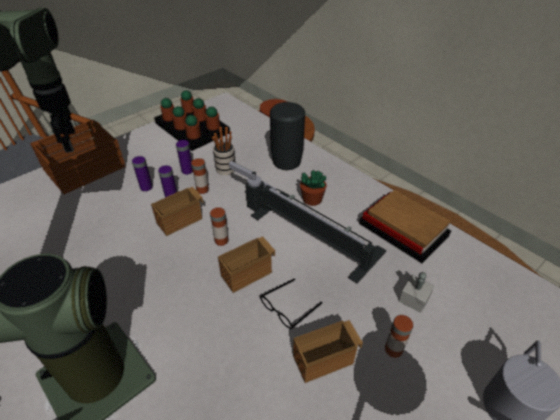

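The top view shows three wooden bins at (186,271), (296,266) and (411,277). The copper candidates are (160,223), (242,258) and (446,228). The four purple cylinders at (117,215), (145,258), (107,271) and a neighbour are look-alikes, and the 6-pack at (45,155) with green caps is something else. The lever points along +y (locked), at (190,197).

```bash
cat > h.py <<'E'
from plant import manip
import cv2,numpy as np
def cam(n):
    c=manip.calibration(n); R=cv2.Rodrigues(np.array(c["rvec"]))[0]
    return c,R,np.array(c["tvec"]).ravel()
def cloud(n,d):
    c,R,t=cam(n); v,u=np.mgrid[:420,:560]
    P=np.stack([(u-c["cx"])/c["fx"]*d,(v-c["cy"])/c["fy"]*d,d],-1)
    W=(P-t)@R; W[d<=0]=np.nan; return W
def proj(n,X):
    c,R,t=cam(n); p=R@np.array(X)+t; return c["fx"]*p[0]/p[2]+c["cx"],c["fy"]*p[1]/p[2]+c["cy"]
def grab(n):
    im,d=manip.capture(n); return im,cloud(n,d)
def rects(n,im,W,zlo,zhi,hue,minpix=15,sat=90):
    hsv=cv2.cvtColor(im,cv2.COLOR_RGB2HSV); H=hsv[...,0]
    m=(W[...,2]>zlo)&(W[...,2]<zhi)&(hsv[...,1]>sat)&(H>=hue[0])&(H<=hue[1])
    k,l,s,_=cv2.connectedComponentsWithStats(m.astype(np.uint8)*255,connectivity=8)
    out=[]
    for i in range(1,k):
        if s[i,4]<minpix: continue
        out.append((W[l==i],np.argwhere(l==i).mean(0)[::-1],s[i,4]))
    return out
E
python3 - <<'E'
from h import *
V={n:grab(n) for n in("side","top")}
for n,(im,W) in V.items():
    np.savez(n+"0.npz",im=im,W=W)
    z=W[...,2]; print(n,"table z",np.nanmedian(z[np.abs(z)<.03]))
    for nm,zl,zh,hue in(("bin",.066,.09,(5,25)),("can",.095,.13,(0,18)),("purp",.1,.13,(120,160))):
        for P,px,a in rects(n,im,W,zl,zh,hue,8):
            r=cv2.minAreaRect((P[:,:2]*1000).astype(np.float32))
            print(n,nm,px.round(),a,"rect",np.round(r[0],1),np.round(r[1],1),round(r[2],1),"z",np.percentile(P[:,2],[5,50,95]).round(4))
# crops
im=V["side"][0]; a=[im[y:y+110,x:x+110] for x,y in((140,130),(170,190),(345,290))]
cv2.imwrite("pics/cans.png",cv2.resize(np.hstack(a),None,fx=2.4,fy=2.4,interpolation=cv2.INTER_CUBIC)[:,:,::-1])
E
```

```text
side table z -0.0009004878550531506
side bin [187. 101.] 56 rect [756.3 771.6] [35.8 44.5] 54.9 z [0.0672 0.0766 0.082 ]
side bin [167. 109.] 58 rect [667.7 768. ] [29.8 46.2] 69.0 z [0.068  0.0752 0.0809]
side bin [199. 109.] 61 rect [755.7 688.7] [33.4 50.2] 43.0 z [0.0678 0.0754 0.0812]
side bin [180. 117.] 68 rect [670.3 686.7] [37.4 50.5] 63.4 z [0.0681 0.076  0.0804]
side bin [212. 117.] 57 rect [753.7 603.2] [32.9 50.4] 36.9 z [0.0675 0.0758 0.0824]
side bin [193. 126.] 69 rect [668.8 602. ] [35.1 50.7] 59.8 z [0.0681 0.0762 0.0814]
side bin [ 87. 133.] 206 rect [379. 791.] [ 64.9 143.7] 41.7 z [0.0672 0.0756 0.0893]
side bin [ 50. 146.] 117 rect [241.  820.9] [77.1 25.3] 12.1 z [0.0674 0.0756 0.0885]
side bin [221. 147.] 11 rect [653.5 411. ] [43.2  9.2] 66.7 z [0.0872 0.089  0.0898]
side bin [225. 147.] 9 rect [665.7 400.3] [42.3  3.3] 57.5 z [0.0877 0.0883 0.0894]
side bin [ 82. 162.] 489 rect [258.6 684.6] [142.4 279.4] 52.3 z [0.067  0.0755 0.0891]
side bin [199. 173.] 52 rect [526.  351.1] [17.6 38.1] 52.3 z [0.075  0.0816 0.089 ]
side bin [178. 202.] 457 rect [406.2 288
[... 3054 characters left out ...]
8  0.1095 0.1257]
top can [138. 179.] 42 rect [643.6 417.1] [39.5 16.3] 54.0 z [0.0964 0.1124 0.129 ]
top can [157. 222.] 209 rect [537.4 364.7] [39.6 39.1] 1.7 z [0.1089 0.1159 0.1202]
top can [450. 227.] 210 rect [ 534.2 -399.9] [41.7 40. ] 60.4 z [0.1094 0.1152 0.1198]
top can [241. 257.] 197 rect [447.8 142.5] [40.1 38.4] 45.7 z [0.1104 0.1158 0.121 ]
top can [ 36. 289.] 526 rect [357.4 672.2] [197.9  96.1] 35.9 z [0.0976 0.1099 0.1157]
top purp [111. 214.] 186 rect [555.  483.6] [37.2 39.2] 1.6 z [0.1112 0.1163 0.1211]
top purp [140. 258.] 192 rect [442.8 403.2] [37.3 39. ] 81.0 z [0.1106 0.1159 0.1204]
top purp [102. 271.] 189 rect [406.9 500.2] [36.2 39.4] 0.1 z [0.1108 0.1158 0.1205]
```

View pics/cans.png

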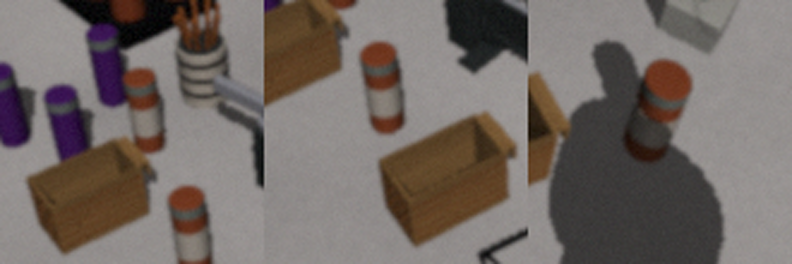

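All three copper candidates show the grey steel band under a copper top: A (198,162), B (217,213) and C (403,323) in the side view. All three fit. The purple ones differ only in colour, so they are excluded. Next I measure the rail and lever.

```bash
python3 - <<'E'
from h import *
for n in("top","side"):
    f=np.load(n+"0.npz"); im,W=f["im"],f["W"]; x,y,z=np.moveaxis(W,-1,0)
    box=(x>.5)&(x<.72)&(y>-.25)&(y<.32)
    hsv=cv2.cvtColor(im,cv2.COLOR_RGB2HSV)
    # lever, z 0.118-0.145
    m=box&(z>.12)&(z<.145)&(y>.08)&(hsv[...,1]<80)
    P=W[m]; r=cv2.minAreaRect((P[:,:2]*1000).astype(np.float32)); print(n,"lever",len(P),r,np.percentile(P[:,2],[5,50,95]))
    # line for y > hub
    vx,vy,x0,y0=cv2.fitLine((P[:,:2]).astype(np.float32),cv2.DIST_HUBER,0,.001,.001).ravel(); print(" line",vx,vy,x0,y0)
    for zl,zh in((.09,.107),(.107,.118),(.06,.09)):
        m=box&(z>zl)&(z<zh)&(hsv[...,1]<80)
        P=W[m]
        # bin along y
        print(n,zl,zh,len(P))
        for yy in np.arange(-.2,.3,.04):
            q=P[(P[:,1]>yy)&(P[:,1]<yy+.04)]
            if len(q)>3: print("  y%.2f n%d x %s z %s"%(yy+.02,len(q),np.percentile(q[:,0],[5,50,95]).round(4),np.median(q[:,2]).round(4)))
im=np.load("top0.npz")["im"]; cv2.imwrite("pics/rail.png",cv2.resize(im[130:225,180:390],None,fx=3.8,fy=3.8,interpolation=cv2.INTER_CUBIC)[:,:,::-1])
E
```

```text
top lever 225 ((606.7789306640625, 231.83807373046875), (15.74266529083252, 101.14463806152344), 10.729641914367676) [0.12525081 0.13234637 0.13785156]
 line 0.17437392 -0.9846795 0.60627115 0.23188305
top 0.09 0.107 746
  y-0.18 n55 x [0.6534 0.6648 0.6703] z 0.0963
  y-0.14 n74 x [0.6483 0.6591 0.6676] z 0.0961
  y-0.10 n79 x [0.644  0.6558 0.664 ] z 0.0949
  y-0.06 n74 x [0.639  0.6497 0.6579] z 0.0965
  y-0.02 n76 x [0.6349 0.6465 0.6546] z 0.0961
  y0.02 n82 x [0.6303 0.6432 0.6488] z 0.0955
  y0.06 n74 x [0.6262 0.6377 0.6455] z 0.0956
  y0.10 n74 x [0.6222 0.6336 0.6422] z 0.0953
  y0.14 n44 x [0.6194 0.631  0.6366] z 0.0959
  y0.18 n93 x [0.5929 0.6092 0.6363] z 0.1022
  y0.22 n17 x [0.5922 0.6233 0.635 ] z 0.0989
top 0.107 0.118 109
  y0.18 n88 x [0.5974 0.6124 0.6311] z 0.1104
  y0.22 n13 x [0.6017 0.6044 0.628 ] z 0.1096
top 0.06 0.09 1080
  y-0.18 n107 x [0.6522 0.6766 0.7099] z 0.0729
  y-0.14 n111 x [0.6487 0.6879 0.7052] z 0.0726
  y-0.10 n98 x [0.6431 0.6864 0.7011] z 0.071
  y-0.06 n91 x [0.6393 0.688  0.6973] z 0.0693
  y-0.02 n89 x [0.6345 0.6854 0.6927] z 0.0676
 
[... 866 characters left out ...]
1
  y0.18 n123 x [0.5922 0.6047 0.6325] z 0.1004
side 0.107 0.118 81
  y0.18 n42 x [0.5975 0.6079 0.6247] z 0.1089
  y0.22 n22 x [0.5982 0.6011 0.6053] z 0.1153
  y0.26 n17 x [0.5911 0.594  0.5973] z 0.1155
side 0.06 0.09 1385
  y-0.18 n147 x [0.6497 0.6531 0.7035] z 0.0736
  y-0.14 n168 x [0.645  0.6493 0.7003] z 0.0756
  y-0.10 n124 x [0.6407 0.6438 0.6924] z 0.0738
  y-0.06 n120 x [0.6367 0.6396 0.6915] z 0.0712
  y-0.02 n115 x [0.6312 0.635  0.6856] z 0.0732
  y0.02 n111 x [0.6274 0.6313 0.6837] z 0.0737
  y0.06 n125 x [0.6234 0.6272 0.6771] z 0.0775
  y0.10 n90 x [0.6192 0.6224 0.6711] z 0.0733
  y0.14 n120 x [0.6165 0.6199 0.667 ] z 0.0788
  y0.18 n148 x [0.5901 0.5993 0.6475] z 0.0776
```

View pics/rail.png

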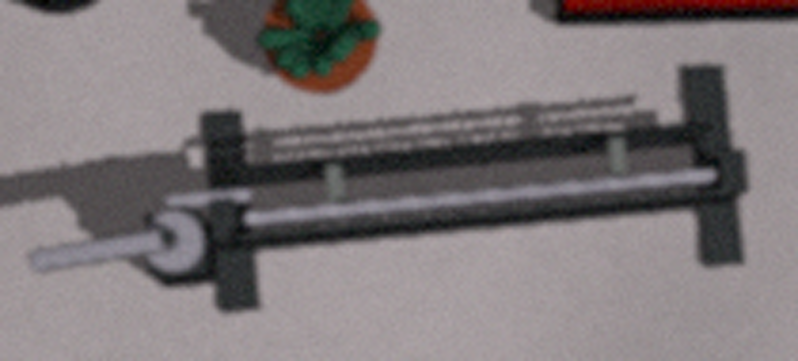

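```bash
python3 - <<'E'
from h import *
a=np.arctan(.106); ex=np.array([np.cos(a),np.sin(a)]); ey=np.array([-np.sin(a),np.cos(a)])
for n in("top","side"):
    f=np.load(n+"0.npz"); im,W=f["im"],f["W"]
    o=np.array([.645,0])
    s=(W[...,:2]-o)@ex; t=(W[...,:2]-o)@ey; z=W[...,2]; g=im.mean(-1)
    for t0,t1 in((-.12,-.02),(.04,.11)):
        print(n,t0)
        for s0 in np.arange(-.02,.06,.002 if n=="top" else .003):
            m=(s>s0)&(s<s0+.002)&(t>t0)&(t<t1)
            if m.sum()>4: print("  s%.0f n%d z %s g %.0f"%(s0*1e3,m.sum(),(np.percentile(z[m],[10,50,90])*1e3).round(),np.median(g[m])))
E
```

```text
top -0.12
  s-20 n24 z [-3.  0.  5.] g 159
  s-18 n24 z [-4.  1.  6.] g 159
  s-16 n30 z [-3.  1. 10.] g 157
  s-14 n49 z [-1. 30. 44.] g 113
  s-12 n140 z [ 2. 66. 98.] g 41
  s-10 n31 z [ 96. 101. 104.] g 52
  s-8 n24 z [ 96. 100. 104.] g 60
  s-2 n23 z [75. 85. 94.] g 89
  s-0 n45 z [75. 91. 96.] g 114
  s2 n27 z [91. 94. 97.] g 135
  s4 n40 z [ 2. 92. 97.] g 130
  s6 n50 z [-1. 89. 95.] g 102
  s18 n7 z [1. 3. 5.] g 99
  s20 n26 z [-3.  1.  8.] g 95
  s22 n24 z [-2.  0.  7.] g 81
  s24 n28 z [-4.  1.  6.] g 81
  s26 n23 z [-3.  1.  6.] g 81
  s28 n22 z [-3. -0.  3.] g 81
  s30 n31 z [-5. -0.  3.] g 81
  s32 n31 z [-4.  1.  8.] g 81
  s34 n36 z [-1. 26. 71.] g 66
  s36 n99 z [ 1. 42. 70.] g 40
  s38 n51 z [-1. 45. 68.] g 38
  s40 n28 z [63. 67. 69.] g 32
  s42 n25 z [62. 65. 68.] g 37
  s44 n21 z [61. 62. 67.] g 48
  s46 n11 z [57. 61. 64.] g 73
  s56 n22 z [-0.  2.  7.] g 86
  s58 n25 z [-3.  1.  5.] g 108
top 0.04
  s-20 n16 z [-2.  1.  5.] g 160
  s-18 n17 z [-6.  3.  7.] g 160
  s-16 n26 z [-3.  3. 40.] g 158
  s-14 n58 z [-1. 44. 87.] g 72
  s-12 n75 z [ -0.  70. 100.] g 44
 
[... 798 characters left out ...]
s-14 n303 z [36. 63. 92.] g 25
  s-11 n100 z [-1. 67. 98.] g 26
  s-8 n25 z [-5. -2.  1.] g 147
  s-5 n21 z [-5. -1.  2.] g 146
  s-2 n42 z [-3. 90. 93.] g 118
  s1 n38 z [-3. 46. 93.] g 120
  s4 n31 z [-3.  0. 92.] g 101
  s7 n19 z [-2. -1.  1.] g 51
  s10 n7 z [-5. -3. -2.] g 41
  s34 n11 z [65. 67. 68.] g 78
  s37 n7 z [64. 65. 66.] g 87
side 0.04
  s-20 n10 z [-4. -1. -1.] g 150
  s-17 n47 z [-2. 39. 93.] g 33
  s-14 n174 z [31. 62. 94.] g 25
  s-11 n38 z [-1. 62. 97.] g 44
  s-8 n11 z [-2. -2. -0.] g 148
  s-5 n14 z [-3. -1. 65.] g 145
  s-2 n19 z [-2.  1. 92.] g 121
  s1 n27 z [-3. 90. 92.] g 108
  s4 n20 z [-4. -0. 92.] g 85
  s7 n10 z [-2. -1. 10.] g 49
  s34 n10 z [65. 66. 81.] g 76
```

```bash
cat >> h.py <<'E'
def ray(n,u,v,z):
    c,R,t=cam(n); o=-R.T@t; d=R.T@np.array([(u-c["cx"])/c["fx"],(v-c["cy"])/c["fy"],1]); return o+d*(z-o[2])/d[2]
E
python3 - <<'E'
from h import *
print("hub",ray("top",226.8,193.2,.132),"tip",ray("top",189.5,198.6,.132))
a=np.arctan(.106); ex=np.array([np.cos(a),np.sin(a)]); ey=np.array([-np.sin(a),np.cos(a)])
o=np.array([.634,0])
for n in("top","side"):
    f=np.load(n+"0.npz"); im,W=f["im"],f["W"]
    s=(W[...,:2]-o)@ex; t=(W[...,:2]-o)@ey; z=W[...,2]
    m=(abs(s)<.006)&(z>.09)&(z<.107); tt=t[m]
    print(n,"strip t",np.percentile(tt,[0,1,99,100]), "s med",[np.median(s[(abs(s)<.004)&(z>.094)&(z<.107)&(t>b)&(t<b+.06)]).round(4) for b in(-.15,-.09,-.03,.03,.09)])
    m=(z>.118)&(z<.14)&(t>.13)&(t<.35)&(abs(s)<.06)
    print("hub/lever t",np.percentile(t[m],[1,99]))
    for b in np.arange(.15,.32,.015):
        q=m&(t>b)&(t<b+.015)
        if q.sum()>3: print("  t%.3f"%(b+.0075),np.percentile(s[q],[5,50,95]).round(4))
E
```

```text
hub [0.61234849 0.18077975 0.132     ] tip [0.59688411 0.27679481 0.132     ]
top strip t [-0.61551182 -0.61257428  0.17880079  0.18453556] s med [np.float64(0.0016), np.float64(0.0016), np.float64(0.0011), np.float64(0.0011), np.float64(0.0005)]
hub/lever t [0.18579057 0.28263997]
  t0.187 [-0.0062 -0.0007  0.0066]
  t0.202 [-0.0074 -0.0026  0.0052]
  t0.217 [-0.0081 -0.0016  0.0043]
  t0.232 [-0.0094 -0.0029  0.0039]
  t0.247 [-0.0102 -0.0035  0.0027]
  t0.262 [-0.0117 -0.0051  0.0011]
  t0.277 [-0.0124 -0.0067  0.0001]
side strip t [-0.61549192 -0.36719887  0.18158166  0.20099324] s med [np.float64(-0.0006), np.float64(-0.0008), np.float64(-0.0007), np.float64(-0.0012), np.float64(-0.0014)]
hub/lever t [0.18072066 0.28040049]
  t0.187 [-0.0089 -0.0036  0.0058]
  t0.202 [-0.0088 -0.0066  0.0031]
  t0.217 [-0.0103 -0.0086  0.0024]
  t0.232 [-0.0114 -0.0085  0.0018]
  t0.247 [-0.0126 -0.0098  0.0002]
  t0.262 [-0.0133 -0.0106 -0.001 ]
  t0.277 [-0.0144 -0.0115 -0.001 ]
```

apply_moves:
  commands:
    - [0, 0, 0.9, 0.98, -0.64, 0, 1]
    - [0, 0, 0.9, 0.98, -0.64, 0, 1]
    - [0, 0, 0.9, 0.98, -0.64, 0, 1]
    - [0, 0, 0.9, 0.98, -0.64, 0, 1]
    - [0, 0, 0.9, 0.98, -0.64, 0, 1]
    - [0, 0, 0.9, 0.98, -0.64, 0, 1]
    - [0, 0, 0.9, 0.98, -0.64, 0, 1]
    - [0, 0, 0, 0.98, -0.64, 0, 1]
    - [0, 0, 0, 0.98, -0.64, 0, 1]
    - [0, 0, 0, 0.98, -0.64, 0, 1]
    - [0, 0, 0, 0.98, -0.64, 0, 1]
    - [0, 0, 0, 0.98, -0.64, 0, 1]
    - [0, 0, 0, 0.98, -0.64, 0, 1]
    - [0, 0, 0, 0.98, -0.64, 0, 1]
    - [0, 0, 0, 0.98, -0.64, 0, 1]
    - [0, 0, 0, 0.9, -0.6, 0, 1]
    - [0, 0, 0, 0, 0, 0, 1]
    - [0, 0, 0, 0, 0, 0, 1]
  force: 40

```text
time: 2.0
tcp_pos: [0.6347, 0.2648, 0.2305]
tool_rot: [[-0.994, -0.109, -0.002], [-0.109, 0.994, 0.0], [0.002, 0.0, -1.0]]
contact_force: [0.5, 1.3, -1.2]
width: 0.0003
grip_force: 0.0
```

apply_moves:
  commands:
    - [0, 0, 0, 0, 0, -1, 1]
    - [0, 0, 0, 0, 0, -1, 1]
    - [0, 0, 0, 0, 0, -1, 1]
    - [0, 0, 0, 0, 0, -1, 1]
    - [0, 0, 0, 0, 0, -0.7, 1]
    - [0, 0, 0, -0.4, -0.04, 0, 1]
    - [0, 0, 0, -0.4, -0.04, 0, 1]
    - [0, 0, 0, -0.4, -0.04, 0, 1]
    - [0, 0, 0, -0.4, -0.04, 0, 1]
    - [0, 0, 0, -0.5, -0.22, 0, 1]
    - [0, 0, 0, -0.5, -0.22, 0, 1]
    - [0, 0, 0, -0.4, -0.37, 0, 1]
    - [0, 0, 0, -0.4, -0.37, 0, 1]
    - [0, 0, 0, -0.2, -0.36, 0, 1]
    - [0, 0, 0, -0.2, -0.36, 0, 1]
    - [0, 0, 0, -0.08, -0.3, 0, 1]
    - [0, 0, 0, -0.08, -0.3, 0, 1]
    - [0, 0, 0, 0, 0, 0, 1]

```text
time: 3.8
tcp_pos: [0.5357, 0.1985, 0.114]
tool_rot: [[-0.994, -0.109, -0.0], [-0.109, 0.994, 0.001], [0.0, 0.001, -1.0]]
contact_force: [0.6, 1.8, 1.9]
width: -0.0
grip_force: 1.3
```

apply_moves:
  commands:
    - [0, 0, 0, 0, -0.1, 0, 1]
    - [0, 0, 0, 0, -0.1, 0, 1]
    - [0, 0, 0, 0, -0.1, 0, 1]
    - [0, 0, 0, 0, 0, 0, 1]

```text
time: 4.2
tcp_pos: [0.5357, 0.1979, 0.1142]
tool_rot: [[-0.994, -0.109, 0.001], [-0.109, 0.994, 0.013], [-0.002, 0.013, -1.0]]
contact_force: [1.7, 20.1, 0.3]
width: 0.0003
grip_force: 10.2
```

```bash
python3 - <<'E'
from h import *
im,W=grab("top"); cv2.imwrite("pics/lever1.png",cv2.resize(im[150:230,180:320],None,fx=4,fy=4,interpolation=cv2.INTER_CUBIC)[:,:,::-1])
E
```

```text
(no output)
```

View pics/lever1.png

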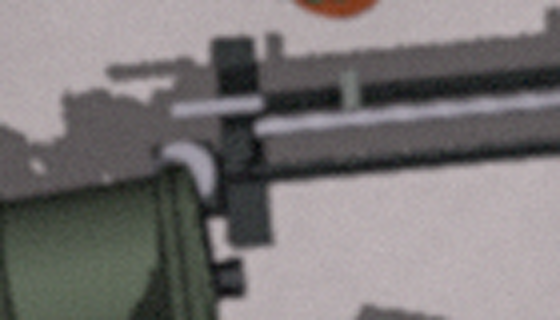

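The jaw bar is now visibly clear of the strip, and the push meets 20 N at the stop, so the lever is open. I'll back off and re-measure the bins.

apply_moves:
  commands:
    - [0, 0, 0, 0, 0.6, 0, 1]
    - [0, 0, 0, 0, 0.4, 0, 1]
    - [0, 0, 0, 0, 0, 1, 1]
    - [0, 0, 0, 0, 0, 1, 0]
    - [0, 0, 0, 0, 0, 1, -1]
    - [0, 0, 0, 0, 0, 1, -1]
    - [0, 0, 0, 0, 0, 1, -1]
    - [0, 0, 0, 0, -1, 1, -1]
    - [0, 0, 0, 0, -1, 0, -1]
    - [0, 0, 0, 0, -1, 0, -1]
    - [0, 0, 0, 0, -1, 0, -1]
    - [0, 0, 0, 0, -1, 0, -1]
    - [0, 0, 0, 0, -1, 0, -1]
    - [0, 0, 0, 0, -1, 0, -1]
    - [0, 0, 0, 0, -1, 0, -1]
    - [0, 0, 0, 0, 0, 0, -1]

```text
time: 5.85
tcp_pos: [0.5353, 0.0131, 0.2631]
tool_rot: [[-0.994, -0.106, -0.002], [-0.106, 0.994, -0.002], [0.003, -0.002, -1.0]]
contact_force: [1.2, 0.5, 1.1]
width: 0.0852
grip_force: 0.0
```

```bash
cat >> h.py <<'E'
def bins(ns=("side","top"),zl=.066,zh=.09,show=True,save=None):
    res=[]
    for n in ns:
        im,W=grab(n)
        if save: cv2.imwrite(f"pics/{save}_{n}.png",im[:,:,::-1])
        hsv=cv2.cvtColor(im,cv2.COLOR_RGB2HSV); H=hsv[...,0]; z=W[...,2]
        m=((z>zl)&(z<zh)&(hsv[...,1]>90)&(H>=5)&(H<=25)&(W[...,0]<.68)&(W[...,1]<.55)).astype(np.uint8)
        mm=cv2.morphologyEx(m,cv2.MORPH_CLOSE,np.ones((5,5)))
        k,l,s,_=cv2.connectedComponentsWithStats(mm)
        for i in range(1,k):
            P=W[(l==i)&(m>0)]
            if len(P)<100: continue
            c,sz,a=cv2.minAreaRect((P[:,:2]*1000).astype(np.float32))
            if sz[0]>sz[1]: a-=90
            # long axis direction nearest +x
            yaw=a-90 if True else a
            yaw=(yaw+90)%180-90
            L=max(sz); d=np.array([np.cos(np.radians(yaw)),np.sin(np.radians(yaw))])
            o=np.array(c)-d*7
            print(n,"n%d"%len(P),"size",np.round(sz,1),"origin",o.round(1),"yaw %.1f"%yaw,"z95 %.4f"%np.percentile(P[:,2],90))
E
python3 -c "
from h import *
bins(save='b1')
print(manip.get_state()['tcp_pos'])"
```

```text
side n455 size [ 73.6 135.1] origin [398.9 290.3] yaw -5.9 z95 0.0798
side n533 size [ 70.3 133.5] origin [418.6  -5. ] yaw -8.6 z95 0.0798
side n795 size [ 70.8 135.1] origin [ 393.2 -310.5] yaw -21.8 z95 0.0801
top n218 size [ 57.8 138.5] origin [431.4  18.6] yaw -27.5 z95 0.0847
top n383 size [ 69.4 131.8] origin [401.7 293.4] yaw -4.6 z95 0.0844
top n385 size [ 69.9 132.1] origin [ 396.6 -306.7] yaw -21.5 z95 0.0839
[0.535358   0.01570083 0.26318156]
```

apply_moves:
  commands:
    - [0, 0, -0.4, -0.45, 0.92, 0, -1]
    - [0, 0, -0.4, -0.45, 0.92, 0, -1]
    - [0, 0, -0.4, -0.45, 0.92, 0, -1]
    - [0, 0, -0.4, -0.45, 0.92, 0, -1]
    - [0, 0, -0.4, -0.45, 0.92, 0, -1]
    - [0, 0, -0.3, -0.45, 0.92, 0, -1]
    - [0, 0, 0, -0.45, 0.92, 0, -1]
    - [0, 0, 0, -0.45, 0.92, 0, -1]
    - [0, 0, 0, -0.45, 0.92, 0, -1]
    - [0, 0, 0, -0.45, 0.92, 0, -1]
    - [0, 0, 0, -0.45, 0.92, 0, -1]
    - [0, 0, 0, -0.45, 0.93, 0, -1]
    - [0, 0, 0, 0, 0, -1, -1]
    - [0, 0, 0, 0, 0, -1, -1]
    - [0, 0, 0, 0, 0, -1, -1]
    - [0, 0, 0, 0, 0, -1, -1]
    - [0, 0, 0, 0, 0, -1, -1]
    - [0, 0, 0, 0, 0, 0, -1]

```text
time: 7.75
tcp_pos: [0.397, 0.2916, 0.1349]
tool_rot: [[-0.996, 0.089, -0.008], [0.089, 0.996, -0.004], [0.008, -0.005, -1.0]]
contact_force: [-0.4, 0.0, -1.5]
width: 0.0855
grip_force: 0.0
```

apply_moves:
  commands:
    - [0, 0, 0, 0, 0, -1, -1]
    - [0, 0, 0, 0, 0, -1, -1]
    - [0, 0, 0, 0, 0, -1, -1]
    - [0, 0, 0, 0, 0, -1, -1]
    - [0, 0, 0, 0, 0, 0, -1]
    - [0, 0, 0, 0, 0, 0, 0]
    - [0, 0, 0, 0, 0, 0, 0.3]
    - [0, 0, 0, 0, 0, 0, 1]
    - [0, 0, 0, 0, 0, 0, 1]
    - [0, 0, 0, 0, 0, 0, 1]
    - [0, 0, 0, 0, 0, 0, 1]
  force: 40

```text
time: 8.85
tcp_pos: [0.4022, 0.2934, 0.0405]
tool_rot: [[-0.996, 0.09, 0.003], [0.09, 0.996, 0.002], [-0.003, 0.002, -1.0]]
contact_force: [-0.8, 0.7, 7.6]
width: 0.0676
grip_force: 47.9
```

apply_moves:
  commands:
    - [0, 0, 0, 0, 0, 0.5, 1]
    - [0, 0, 0, 0, 0, 1, 1]
    - [0, 0, 0, 0, 0, 1, 1]
    - [0, 0, 0, 0, 0, 1, 1]
    - [0, 0, 0, 0, 0, 1, 1]
    - [0, 0, 0, 0, 0, 1, 1]
    - [0, 0, 0, 0, 0, 1, 1]
    - [0, 0, 0.4, 0.6, -0.9, 0, 1]
    - [0, 0, 0.4, 0.6, -0.9, 0, 1]
    - [0, 0, 0.4, 0.6, -0.9, 0, 1]
    - [0, 0, 0.4, 0.6, -0.9, 0, 1]
    - [0, 0, 0.4, 0.6, -0.9, 0, 1]
    - [0, 0, 0.3, 0.6, -0.9, 0, 1]
    - [0, 0, 0, 0.6, -0.9, 0, 1]
    - [0, 0, 0, 0.6, -0.9, 0, 1]
    - [0, 0, 0, 0.6, -0.9, 0, 1]
    - [0, 0, 0, 0.6, -0.9, 0, 1]
    - [0, 0, 0, 0.3, 0, 0, 1]
    - [0, 0, 0, 0, 0, 0, 1]

```text
time: 10.75
tcp_pos: [0.5585, 0.0671, 0.2012]
tool_rot: [[-0.994, -0.108, -0.001], [-0.108, 0.994, 0.0], [0.001, 0.001, -1.0]]
contact_force: [-1.0, -0.1, -2.9]
width: 0.0676
grip_force: 46.8
```

apply_moves:
  commands:
    - [0, 0, 0, 0, 0, -1, 1]
    - [0, 0, 0, 0, 0, -1, 1]
    - [0, 0, 0, 0, 0, -1, 1]
    - [0, 0, 0, 0, 0, -0.6, 1]
    - [0, 0, 0, 0, 0, 0, 1]
    - [0, 0, 0, 0, 0, 0, 1]

```text
time: 11.35
tcp_pos: [0.5584, 0.0681, 0.1118]
tool_rot: [[-0.994, -0.11, 0.0], [-0.11, 0.994, 0.0], [-0.0, 0.0, -1.0]]
contact_force: [0.3, 0.2, -2.1]
width: 0.0677
grip_force: 46.7
```

```bash
cat > hang.py <<'E'
from h import *
import sys
# held bin rear edge & strip, in rail frame, both views
a=np.radians(6.3); ex=np.array([np.cos(a),np.sin(a)]); ey=np.array([-np.sin(a),np.cos(a)]); O=np.array([.6372,-.0298])
def run(zr,save):
    s0=manip.get_state(); T=s0["tcp_pos"]; print("tcp",T.round(4),"rail frame",((T[:2]-O)@ex).round(4),((T[:2]-O)@ey).round(4))
    for n in("top","side"):
        im,W=grab(n); cv2.imwrite(f"pics/{save}_{n}.png",im[:,:,::-1]); hsv=cv2.cvtColor(im,cv2.COLOR_RGB2HSV)
        s=(W[...,:2]-O)@ex; t=(W[...,:2]-O)@ey; z=W[...,2]
        tc=(T[:2]-O)@ey
        w=(hsv[...,1]>90)&(hsv[...,0]>4)&(hsv[...,0]<26)
        m=w&(abs(z-zr)<.012)&(abs(t-tc)<.06)&(s>-.2)&(s<.05)
        P=np.stack([s[m],t[m]],1)*1000
        r=cv2.minAreaRect(P.astype(np.float32)); 
        print(n,m.sum(),"rect c",np.round(r[0],1),np.round(r[1],1),round(r[2],1),"s pct",np.percentile(P[:,0],[1,99]).round(1),"t",np.percentile(P[:,1],[1,99]).round(1),"z",np.percentile(z[m],[10,50,90]).round(4))
        d=(hsv[...,1]<90)&(abs(z-.099)<.007)&(abs(s)<.008)&(t>-.17)&(t<.17)&(abs(t-tc)>.06)
        print("   strip s med",np.median(s[d])*1000,"n",d.sum())
run(float(sys.argv[1]),sys.argv[2])
E
python3 hang.py .15 h1
```

```text
tcp [0.5584 0.0681 0.1118] rail frame -0.0676 0.1059
top 77 rect c [-61.9 106.8] [133.7  65.7] 0.9 s pct [-128.6    4.2] t [ 73.4 138.9] z [0.1457 0.1519 0.1553]
   strip s med 1.546345301534733 n 162
side 273 rect c [-65.7 100.4] [ 84.2 137.8] 79.2 s pct [-130.6   -3.4] t [ 67.8 139.5] z [0.1396 0.1468 0.1515]
   strip s med -1.1994971423983773 n 196
```

View pics/h1_side.png

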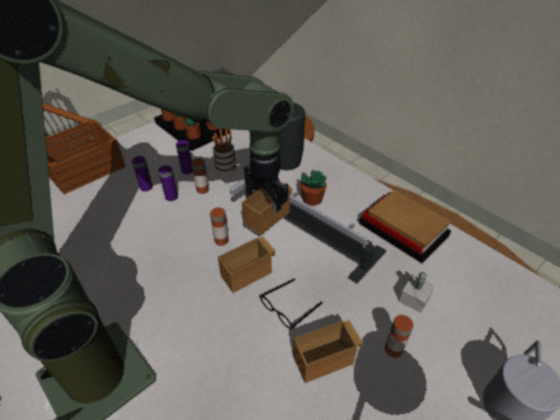

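apply_moves:
  commands:
    - [0, 0, 0, 0.19, 0.02, 0, 1]
    - [0, 0, 0, 0, 0, 0, 1]
    - [0, 0, 0, 0, 0, -0.3, 1]
    - [0, 0, 0, 0, 0, -0.3, 1]
    - [0, 0, 0, 0, 0, -0.3, 1]
    - [0, 0, 0, 0, 0, -0.3, 1]
    - [0, 0, 0, 0, 0, -0.2, 1]
    - [0, 0, 0, 0, 0, -0.1, 1]
    - [0, 0, 0, 0, 0, 0, 1]
    - [0, 0, 0, 0, 0, 0, 1]

```text
time: 12.45
tcp_pos: [0.5633, 0.068, 0.074]
tool_rot: [[-0.994, -0.11, 0.0], [-0.11, 0.994, -0.0], [-0.0, -0.0, -1.0]]
contact_force: [0.3, 0.5, -2.5]
width: 0.0675
grip_force: 46.8
```

```bash
python3 hang.py .114 h2; python3 -c "
from h import *
im=cv2.imread('pics/h2_side.png'); cv2.imwrite('pics/h2c.png',cv2.resize(im[160:260,200:340],None,fx=5,fy=5,interpolation=cv2.INTER_CUBIC))"
```

```text
tcp [0.5633 0.068  0.074 ] rail frame -0.0627 0.1054
top 82 rect c [-58.5 108.7] [133.5  67.9] 3.1 s pct [-123.8    9.6] t [ 72.9 140.4] z [0.1083 0.1135 0.1182]
   strip s med 1.3720822585372825 n 162
side 215 rect c [-61.8  97.5] [130.3  83.3] 2.8 s pct [-126.1    1.2] t [ 68.5 138.6] z [0.1035 0.1099 0.1141]
   strip s med -1.11255412272985 n 187
```

View pics/h2c.png

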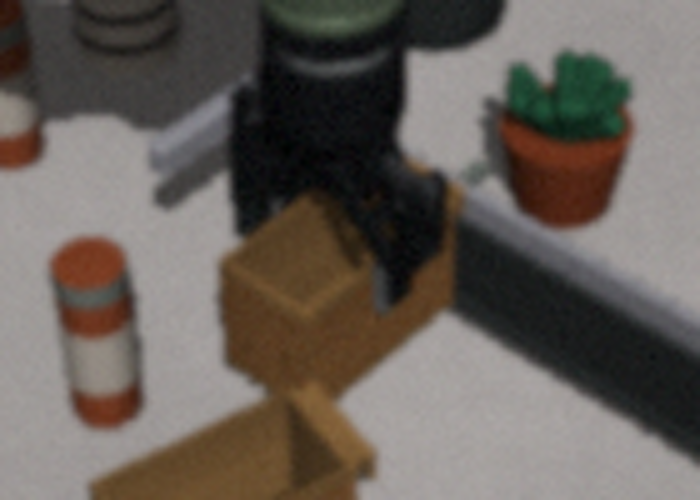

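apply_moves:
  commands:
    - [0, 0, 0, 0, 0, -0.1, 1]
    - [0, 0, 0, 0, 0, -0.1, 1]
    - [0, 0, 0, 0, 0, -0.1, 1]
    - [0, 0, 0, 0, 0, -0.05, 1]
    - [0, 0, 0, 0, 0, 0, 1]
    - [0, 0, 0, 0, 0, 0, 1]

```text
time: 13.15
tcp_pos: [0.5631, 0.068, 0.065]
tool_rot: [[-0.994, -0.11, 0.0], [-0.11, 0.994, -0.0], [-0.0, -0.0, -1.0]]
contact_force: [-0.2, -0.1, -2.8]
width: 0.0677
grip_force: 47.0
```

apply_moves:
  commands:
    - [0, 0, 0, 0, 0, -0.06, 1]
    - [0, 0, 0, 0, 0, 0, 1]
    - [0, 0, 0, 0, 0, 0, 0.3]
    - [0, 0, 0, 0, 0, 0, -0.3]
    - [0, 0, 0, 0, 0, 0, -1]
    - [0, 0, 0, 0, 0, 0, -1]
    - [0, 0, 0, 0, 0, 0, -1]
    - [0, 0, 0, 0, 0, 0.3, -1]
    - [0, 0, 0, 0, 0, 1, -1]
    - [0, 0, 0, 0, 0, 1, -1]
    - [0, 0, 0, 0, 0, 1, -1]
    - [0, 0, 0, 0, 0, 1, -1]
    - [0, 0, 0, 0, 0, 1, -1]
    - [0, 0, 0, 0, 0, 1, -1]
    - [0, 0, 0, 0, 0, 1, -1]
    - [0, 0, 0, -1, 0.6, 0, -1]
    - [0, 0, 0, -1, 0.6, 0, -1]
    - [0, 0, 0, -1, 0.6, 0, -1]
    - [0, 0, 0, -1, 0.6, 0, -1]
    - [0, 0, 0, 0, 0, 0, -1]

```text
time: 15.15
tcp_pos: [0.4604, 0.1295, 0.2463]
tool_rot: [[-0.994, -0.112, -0.001], [-0.112, 0.994, 0.001], [0.001, 0.001, -1.0]]
contact_force: [0.0, -0.7, 0.2]
width: 0.0852
grip_force: 0.0
```

```bash
cat >> h.py <<'E'
def hung(n,t0):
    a=np.radians(6.3); ex=np.array([np.cos(a),np.sin(a)]); ey=np.array([-np.sin(a),np.cos(a)]); O=np.array([.6372,-.0298])
    im,W=grab(n); hsv=cv2.cvtColor(im,cv2.COLOR_RGB2HSV)
    s=(W[...,:2]-O)@ex; t=(W[...,:2]-O)@ey; z=W[...,2]
    m=(hsv[...,1]>90)&(hsv[...,0]>4)&(hsv[...,0]<26)&(z>.088)&(z<.112)&(abs(t-t0)<.05)&(s>-.2)&(s<.05)
    f=m&(s<-.115); b=m&(s>-.02)
    if m.sum()<30: print(n,t0,"few",m.sum()); return
    P=np.stack([s[m],t[m]],1)*1000; r=cv2.minAreaRect(P.astype(np.float32))
    print(n,t0,m.sum(),"rect",np.round(r[0],1),np.round(r[1],1),round(r[2],1),"s",np.percentile(P[:,0],[1,99]).round(1),"front z",np.median(z[f]).round(4),"rear z",np.median(z[b]).round(4))
E
python3 - <<'E'
from h import *
hung("top",.105);hung("side",.105);bins(save="b2")
print(manip.get_state()["tcp_pos"])
E
```

```text
top 0.105 309 rect [-59.1 107.4] [133.8  66.7] 0.5 s [-125.3    7.5] front z 0.0998 rear z 0.1038
side 0.105 451 rect [-61.3 107.8] [134.9  80.7] 1.0 s [-128.1    4.5] front z 0.0949 rear z 0.1009
side n1051 size [305.2 121.4] origin [492.4  24.6] yaw 24.0 z95 0.0853
side n788 size [ 70.7 133.5] origin [ 392.3 -310.5] yaw -21.3 z95 0.0800
top n214 size [ 65.1 130.5] origin [423.5   1.3] yaw -10.4 z95 0.0847
top n384 size [ 68.8 131.9] origin [ 396.6 -306.6] yaw -21.4 z95 0.0842
[0.46394265 0.12768586 0.24654001]
```

apply_moves:
  commands:
    - [0, 0, -0.6, -0.3, -0.87, 0, -1]
    - [0, 0, -0.6, -0.3, -0.87, 0, -1]
    - [0, 0, -0.6, -0.3, -0.87, 0, -1]
    - [0, 0, -0.6, -0.3, -0.87, 0, -1]
    - [0, 0, -0.4, -0.3, -0.87, 0, -1]
    - [0, 0, -0.4, -0.24, -0.88, 0, -1]
    - [0, 0, 0, 0, 0, -1, -1]
    - [0, 0, 0, 0, 0, -1, -1]
    - [0, 0, 0, 0, 0, -1, -1]
    - [0, 0, 0, 0, 0, -1, -1]
    - [0, 0, 0, 0, 0, -0.3, -1]
    - [0, 0, 0, 0, 0, 0, -1]
    - [0, 0, 0, 0, 0, 0, -1]

```text
time: 16.65
tcp_pos: [0.4207, -0.0032, 0.1395]
tool_rot: [[-0.986, 0.169, 0.002], [0.169, 0.986, -0.0], [-0.002, -0.0, -1.0]]
contact_force: [1.3, -0.5, -0.6]
width: 0.0855
grip_force: 0.0
```

```bash
python3 -c "
from h import *
s=manip.get_state();print(s['tcp_pos'],s['contact_force'])
bins(('side',))"
```

```text
[ 0.42074767 -0.00321114  0.13954212] [ 1.27389292 -0.53933858 -0.5970476 ]
side n868 size [298.7 115.9] origin [491.6  19. ] yaw 20.0 z95 0.0851
side n806 size [ 70.3 133.8] origin [ 392.7 -310.2] yaw -20.9 z95 0.0801
```

apply_moves:
  commands:
    - [0, 0, 0, 0, 0, -1, -1]
    - [0, 0, 0, 0, 0, -1, -1]
    - [0, 0, 0, 0, 0, -1, -1]
    - [0, 0, 0, 0, 0, -1, -1]
    - [0, 0, 0, 0, 0, 0, -1]
    - [0, 0, 0, 0, 0, 0, 0]
    - [0, 0, 0, 0, 0, 0, 0.3]
    - [0, 0, 0, 0, 0, 0, 1]
    - [0, 0, 0, 0, 0, 0, 1]
    - [0, 0, 0, 0, 0, 0, 1]
    - [0, 0, 0, 0, 0, 0, 1]

```text
time: 17.8
tcp_pos: [0.4214, -0.0031, 0.0403]
tool_rot: [[-0.986, 0.168, 0.004], [0.168, 0.986, -0.001], [-0.004, -0.0, -1.0]]
contact_force: [0.1, 1.9, 6.7]
width: 0.0677
grip_force: 46.6
```

apply_moves:
  commands:
    - [0, 0, 0, 0, 0, 0.5, 1]
    - [0, 0, 0, 0, 0, 1, 1]
    - [0, 0, 0, 0, 0, 1, 1]
    - [0, 0, 0, 0, 0, 1, 1]
    - [0, 0, 0, 0, 0, 1, 1]
    - [0, 0, 0.4, 0.76, -0.17, 0, 1]
    - [0, 0, 0.4, 0.76, -0.17, 0, 1]
    - [0, 0, 0.4, 0.76, -0.17, 0, 1]
    - [0, 0, 0.4, 0.76, -0.17, 0, 1]
    - [0, 0, 0.4, 0.76, -0.17, 0, 1]
    - [0, 0, 0.4, 0.76, -0.17, 0, 1]
    - [0, 0, 0.4, 0.76, -0.17, 0, 1]
    - [0, 0, 0.4, 0.66, -0.17, 0, 1]
    - [0, 0, 0, 0, 0, 0, 1]
    - [0, 0, 0, 0, 0, -0.9, 1]
    - [0, 0, 0, 0, 0, -0.8, 1]
    - [0, 0, 0, 0, 0, 0, 1]
    - [0, 0, 0, 0, 0, 0, 1]

```text
time: 19.6
tcp_pos: [0.5678, -0.0364, 0.108]
tool_rot: [[-0.994, -0.11, -0.002], [-0.11, 0.994, 0.0], [0.002, 0.001, -1.0]]
contact_force: [0.5, -0.2, -2.9]
width: 0.0671
grip_force: 46.4
```

```bash
python3 hang.py .15 h3
```

```text
tcp [ 0.5678 -0.0364  0.108 ] rail frame -0.0697 0.001
top 81 rect c [-63.3   4.3] [130.8  65.9] 1.1 s pct [-128.6   -0. ] t [-29.4  36.6] z [0.1435 0.1486 0.1522]
   strip s med 1.4169457802883731 n 130
side 233 rect c [-61.3  -5.8] [ 85.4 139.6] 88.7 s pct [-130.1    3.8] t [-35.9  35.6] z [0.1399 0.1458 0.1489]
   strip s med -1.2578279443084297 n 128
```

apply_moves:
  commands:
    - [0, 0, 0, 0.18, 0.02, 0, 1]
    - [0, 0, 0, 0, 0, 0, 1]
    - [0, 0, 0, 0, 0, -0.3, 1]
    - [0, 0, 0, 0, 0, -0.3, 1]
    - [0, 0, 0, 0, 0, -0.3, 1]
    - [0, 0, 0, 0, 0, -0.2, 1]
    - [0, 0, 0, 0, 0, -0.2, 1]
    - [0, 0, 0, 0, 0, -0.1, 1]
    - [0, 0, 0, 0, 0, 0, 1]
    - [0, 0, 0, 0, 0, 0, 1]

```text
time: 20.7
tcp_pos: [0.5734, -0.0363, 0.0735]
tool_rot: [[-0.994, -0.11, -0.0], [-0.11, 0.994, 0.0], [0.0, 0.0, -1.0]]
contact_force: [-0.4, 0.1, -3.1]
width: 0.0675
grip_force: 46.6
```

```bash
python3 hang.py .113 h4
```

```text
tcp [ 0.5734 -0.0363  0.0735] rail frame -0.0641 0.0006
top 80 rect c [-58.4   4. ] [129.3  66.6] 0.7 s pct [-123.2    4.4] t [-29.9  36.3] z [0.1089 0.1131 0.1171]
   strip s med 1.5418399379784646 n 130
side 239 rect c [-60.5 -11.7] [133.5  94.2] 1.4 s pct [-126.4    3.4] t [-36.4  34.2] z [0.103  0.1097 0.1138]
   strip s med -1.1806191955800647 n 133
```

apply_moves:
  commands:
    - [0, 0, 0, 0, 0, -0.1, 1]
    - [0, 0, 0, 0, 0, -0.1, 1]
    - [0, 0, 0, 0, 0, -0.1, 1]
    - [0, 0, 0, 0, 0, -0.1, 1]
    - [0, 0, 0, 0, 0, 0, 1]
    - [0, 0, 0, 0, 0, 0, 0.3]
    - [0, 0, 0, 0, 0, 0, -0.3]
    - [0, 0, 0, 0, 0, 0, -1]
    - [0, 0, 0, 0, 0, 0, -1]
    - [0, 0, 0, 0, 0, 0, -1]
    - [0, 0, 0, 0, 0, 0.3, -1]
    - [0, 0, 0, 0, 0, 1, -1]
    - [0, 0, 0, 0, 0, 1, -1]
    - [0, 0, 0, 0, 0, 1, -1]
    - [0, 0, 0, 0, 0, 1, -1]
    - [0, 0, 0, 0, 0, 1, -1]
    - [0, 0, 0, 0, 0, 1, -1]
    - [0, 0, 0, 0, 0, 1, -1]

```text
time: 22.6
tcp_pos: [0.5737, -0.0362, 0.2478]
tool_rot: [[-0.994, -0.11, 0.001], [-0.11, 0.994, -0.0], [-0.001, -0.0, -1.0]]
contact_force: [-0.3, -0.0, 0.4]
width: 0.0852
grip_force: 0.0
```

apply_moves:
  commands:
    - [0, 0, 0, -1, 0, 0, -1]
    - [0, 0, 0, -1, 0, 0, -1]
    - [0, 0, 0, -1, 0, 0, -1]
    - [0, 0, 0, -1, 0, 0, -1]
    - [0, 0, 0, 0, 0, 0, -1]
    - [0, 0, 0, 0, 0, 0, -1]

```text
time: 23.2
tcp_pos: [0.474, -0.0363, 0.2469]
tool_rot: [[-0.994, -0.11, 0.002], [-0.11, 0.994, -0.0], [-0.002, -0.001, -1.0]]
contact_force: [0.3, 0.9, 0.6]
width: 0.0853
grip_force: 0.0
```

```bash
python3 - <<'E'
from h import *
for t in(.105,0):
    hung("top",t);hung("side",t)
bins(save="b3")
print(manip.get_state()["tcp_pos"])
E
```

```text
top 0.105 296 rect [-58.1 107.8] [ 68.1 132.3] 89.3 s [-123.9    7.4] front z 0.0978 rear z 0.1041
side 0.105 343 rect [-62.4 102.8] [133.4  71. ] 0.7 s [-128.    -0.9] front z 0.0951 rear z 0.0997
top 0 250 rect [-47.4   4.8] [110.6  66.3] 0.0 s [-96.2   7.5] front z nan rear z 0.1044
side 0 487 rect [-62.2  -0.3] [134.5  71.3] 0.0 s [-128.1    3.7] front z 0.0952 rear z 0.1011
side n970 size [129.3 201.1] origin [564.7  34. ] yaw -83.6 z95 0.0879
side n797 size [ 70.5 134.8] origin [ 393.  -310.2] yaw -21.8 z95 0.0800
top n380 size [ 68.3 131.6] origin [ 396.5 -306.3] yaw -21.5 z95 0.0841
[ 0.4741764  -0.03627471  0.24599997]
  return _methods._mean(a, axis=axis, dtype=dtype,
  ret = ret.dtype.type(ret / rcount)
```

apply_moves:
  commands:
    - [0, 0, -0.47, -0.265, -0.907, 0, -1]
    - [0, 0, -0.47, -0.265, -0.907, 0, -1]
    - [0, 0, -0.47, -0.265, -0.907, 0, -1]
    - [0, 0, -0.47, -0.265, -0.907, 0, -1]
    - [0, 0, -0.47, -0.265, -0.907, 0, -1]
    - [0, 0, -0.47, -0.265, -0.907, 0, -1]
    - [0, 0, -0.47, -0.265, -0.907, 0, -1]
    - [0, 0, -0.47, -0.265, -0.907, 0, -1]
    - [0, 0, -0.46, -0.265, -0.907, 0, -1]
    - [0, 0, -0.46, -0.265, -0.907, 0, -1]
    - [0, 0, -0.46, -0.265, -0.907, 0, -1]
    - [0, 0, -0.44, -0.265, -0.907, 0, -1]
    - [0, 0, 0, 0, 0, 0, -1]
    - [0, 0, 0, 0, 0, -1, -1]
    - [0, 0, 0, 0, 0, -1, -1]
    - [0, 0, 0, 0, 0, -1, -1]
    - [0, 0, 0, 0, 0, -1, -1]
    - [0, 0, 0, 0, 0, 0, -1]
    - [0, 0, 0, 0, 0, 0, -1]

```text
time: 25.4
tcp_pos: [0.3943, -0.3077, 0.146]
tool_rot: [[-0.93, 0.367, -0.001], [0.367, 0.93, 0.001], [0.001, 0.001, -1.0]]
contact_force: [0.3, -0.1, 1.5]
width: 0.0853
grip_force: 0.0
```

```bash
python3 -c "
from h import *
bins(('side','top'))"
```

```text
side n149 size [30.9 75.1] origin [512.2 -42.5] yaw -60.4 z95 0.0875
side n617 size [ 69.9 133.3] origin [ 392.5 -310.5] yaw -21.6 z95 0.0797
top n208 size [44.9 77.5] origin [ 448.9 -315.4] yaw -89.1 z95 0.0832
```

apply_moves:
  commands:
    - [0, 0, 0, 0, 0, -1, -1]
    - [0, 0, 0, 0, 0, -1, -1]
    - [0, 0, 0, 0, 0, -1, -1]
    - [0, 0, 0, 0, 0, -1, -1]
    - [0, 0, 0, 0, 0, -0.25, -1]
    - [0, 0, 0, 0, 0, 0, -1]
    - [0, 0, 0, 0, 0, 0, 0]
    - [0, 0, 0, 0, 0, 0, 0.3]
    - [0, 0, 0, 0, 0, 0, 1]
    - [0, 0, 0, 0, 0, 0, 1]
    - [0, 0, 0, 0, 0, 0, 1]
    - [0, 0, 0, 0, 0, 0, 1]

```text
time: 26.7
tcp_pos: [0.3955, -0.31, 0.0419]
tool_rot: [[-0.93, 0.368, 0.003], [0.368, 0.93, -0.003], [-0.004, -0.002, -1.0]]
contact_force: [0.5, 0.3, 6.1]
width: 0.0673
grip_force: 46.6
```

apply_moves:
  commands:
    - [0, 0, 0, 0, 0, 0.5, 1]
    - [0, 0, 0, 0, 0, 1, 1]
    - [0, 0, 0, 0, 0, 1, 1]
    - [0, 0, 0, 0, 0, 1, 1]
    - [0, 0, 0, 0, 0, 1, 1]
    - [0, 0, 0.56, 0.738, 0.673, 0, 1]
    - [0, 0, 0.56, 0.738, 0.673, 0, 1]
    - [0, 0, 0.56, 0.738, 0.673, 0, 1]
    - [0, 0, 0.56, 0.738, 0.673, 0, 1]
    - [0, 0, 0.56, 0.738, 0.673, 0, 1]
    - [0, 0, 0.56, 0.738, 0.673, 0, 1]
    - [0, 0, 0.56, 0.738, 0.673, 0, 1]
    - [0, 0, 0.56, 0.738, 0.673, 0, 1]
    - [0, 0, 0.56, 0.738, 0.673, 0, 1]
    - [0, 0, 0.54, 0.738, 0.673, 0, 1]
    - [0, 0, 0, 0, 0, 0, 1]
    - [0, 0, 0, 0, 0, -0.9, 1]
    - [0, 0, 0, 0, 0, -0.8, 1]
    - [0, 0, 0, 0, 0, 0, 1]
    - [0, 0, 0, 0, 0, 0, 1]

```text
time: 28.7
tcp_pos: [0.5776, -0.1401, 0.1095]
tool_rot: [[-0.994, -0.109, -0.002], [-0.109, 0.994, 0.001], [0.002, 0.001, -1.0]]
contact_force: [-0.6, -0.5, -2.7]
width: 0.0677
grip_force: 46.0
```

```bash
python3 hang.py .15 h5
```

```text
tcp [ 0.5776 -0.1401  0.1095] rail frame -0.0714 -0.1031
top 132 rect c [-64.4 -99.9] [133.5  66.9] 0.5 s pct [-131.1    1.1] t [-133.1  -66.8] z [0.1426 0.1478 0.1513]
   strip s med 1.844851674211305 n 78
side 244 rect c [ -96.9 -101.9] [87.7 85.2] 77.4 s pct [-133.1  -52.2] t [-150.3  -69.3] z [0.1394 0.1455 0.1484]
   strip s med -0.2834554246665064 n 75
```

apply_moves:
  commands:
    - [0, 0, 0, 0.27, 0.03, 0, 1]
    - [0, 0, 0, 0, 0, 0, 1]
    - [0, 0, 0, 0, 0, -0.3, 1]
    - [0, 0, 0, 0, 0, -0.3, 1]
    - [0, 0, 0, 0, 0, -0.3, 1]
    - [0, 0, 0, 0, 0, -0.2, 1]
    - [0, 0, 0, 0, 0, -0.2, 1]
    - [0, 0, 0, 0, 0, -0.1, 1]
    - [0, 0, 0, 0, 0, 0, 1]
    - [0, 0, 0, 0, 0, 0, 1]

```text
time: 29.8
tcp_pos: [0.5855, -0.1394, 0.0749]
tool_rot: [[-0.994, -0.11, 0.0], [-0.11, 0.994, -0.0], [-0.0, -0.0, -1.0]]
contact_force: [0.5, -0.0, -2.1]
width: 0.0674
grip_force: 46.1
```

```bash
python3 hang.py .113 h6
```

```text
tcp [ 0.5855 -0.1394  0.0749] rail frame -0.0634 -0.1033
top 128 rect c [-56.8 -99.7] [133.4  66.6] 0.4 s pct [-123.4    9.8] t [-133.   -66.4] z [0.1063 0.1132 0.1169]
   strip s med 2.297919944089042 n 94
side 253 rect c [ -60.3 -110.7] [ 82.9 133.1] 89.6 s pct [-126.5    4. ] t [-139.6  -70. ] z [0.103  0.1098 0.113 ]
   strip s med -0.16450146106373026 n 83
```

apply_moves:
  commands:
    - [0, 0, 0, 0, 0, -0.1, 1]
    - [0, 0, 0, 0, 0, -0.1, 1]
    - [0, 0, 0, 0, 0, -0.1, 1]
    - [0, 0, 0, 0, 0, -0.08, 1]
    - [0, 0, 0, 0, 0, 0, 1]
    - [0, 0, 0, 0, 0, 0, 0.3]
    - [0, 0, 0, 0, 0, 0, -0.3]
    - [0, 0, 0, 0, 0, 0, -1]
    - [0, 0, 0, 0, 0, 0, -1]
    - [0, 0, 0, 0, 0, 0, -1]
    - [0, 0, 0, 0, 0, 0.3, -1]
    - [0, 0, 0, 0, 0, 1, -1]
    - [0, 0, 0, 0, 0, 1, -1]
    - [0, 0, 0, 0, 0, 1, -1]
    - [0, 0, 0, 0, 0, 1, -1]
    - [0, 0, 0, 0, 0, 1, -1]
    - [0, 0, 0, 0, 0, 1, -1]
    - [0, 0, 0, 0, 0, 1, -1]

```text
time: 31.7
tcp_pos: [0.5853, -0.1393, 0.2495]
tool_rot: [[-0.994, -0.11, 0.001], [-0.11, 0.994, -0.0], [-0.001, -0.0, -1.0]]
contact_force: [-0.4, -0.4, -0.2]
width: 0.0858
grip_force: 0.0
```

apply_moves:
  commands:
    - [0, 0, 0, -1, 0, 0, -1]
    - [0, 0, 0, -1, 0, 0, -1]
    - [0, 0, 0, -1, 0, 0, -1]
    - [0, 0, 0, -1, 0, 0, -1]
    - [0, 0, 0, -1, 0, 0, -1]
    - [0, 0, 0, -1, 0, 0, -1]
    - [0, 0, 0, -1, 0, 0, -1]
    - [0, 0, 0, 0, 0, 0, -1]
    - [0, 0, 0, 0, 0, 0, -1]

```text
time: 32.6
tcp_pos: [0.4106, -0.1395, 0.2486]
tool_rot: [[-0.994, -0.109, 0.002], [-0.109, 0.994, -0.001], [-0.002, -0.001, -1.0]]
contact_force: [0.2, 0.0, -0.2]
width: 0.0855
grip_force: 0.0
```

```bash
python3 - <<'E' 2>/dev/null
from h import *
for t in(.105,0,-.105):
    hung("top",t);hung("side",t)
print(manip.get_state()["tcp_pos"])
im,W=grab("side"); cv2.imwrite("pics/c1.png",cv2.resize(im[120:300,170:400],None,fx=3.3,fy=3.3,interpolation=cv2.INTER_CUBIC)[:,:,::-1])
E
```

```text
top 0.105 257 rect [-57.2 106.5] [131.7  67.6] 0.9 s [-122.3    8.2] front z 0.0955 rear z 0.104
side 0.105 103 rect [-95.1 102.7] [68.3 70.3] 87.7 s [-128.4  -61.7] front z 0.0941 rear z nan
top 0 331 rect [-57.6   3.9] [ 68.8 132.2] 89.7 s [-123.     7.5] front z 0.0992 rear z 0.1042
side 0 285 rect [-61.8   0.5] [ 69.7 134.8] 88.7 s [-128.2    4.2] front z 0.0949 rear z 0.1013
top -0.105 342 rect [-57.9 -99.7] [ 68.1 132.4] 89.2 s [-123.7    7.6] front z 0.101 rear z 0.1042
side -0.105 510 rect [ -62.  -102.8] [135.2  74.9] 1.4 s [-128.     4.3] front z 0.0955 rear z 0.1012
[ 0.41087883 -0.13933059  0.24773691]
```

View pics/c1.png

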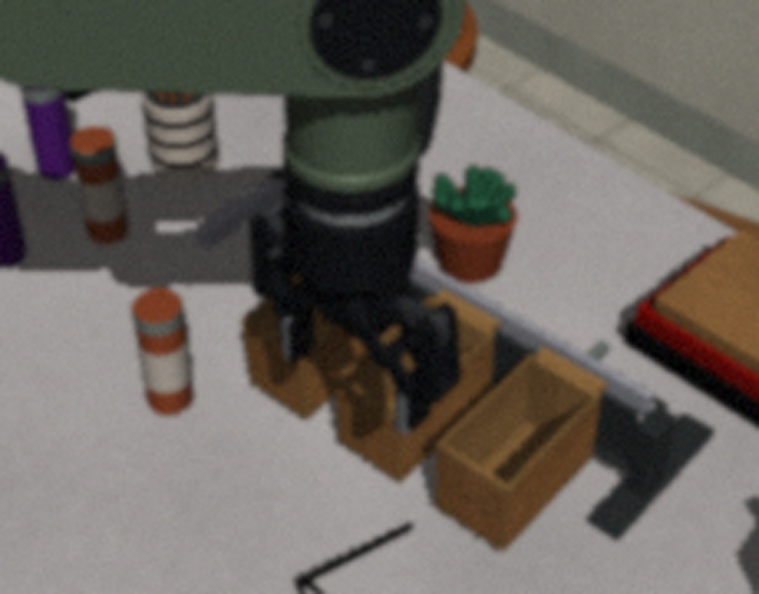

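apply_moves:
  commands:
    - [0, 0, 0, 0.437, 0.942, 0, 1]
    - [0, 0, 0, 0.437, 0.942, 0, 1]
    - [0, 0, 0, 0.437, 0.942, 0, 1]
    - [0, 0, 0, 0.437, 0.942, 0, 1]
    - [0, 0, 0, 0.437, 0.942, 0, 1]
    - [0, 0, 0, 0.437, 0.942, 0, 1]
    - [0, 0, 0, 0.437, 0.942, 0, 1]
    - [0, 0, 0, 0.437, 0.942, 0, 1]
    - [0, 0, 0, 0.437, 0.942, 0, 1]
    - [0, 0, 0, 0.437, 0.942, 0, 1]
    - [0, 0, 0, 0.437, 0.942, 0, 1]
    - [0, 0, 0, 0.437, 0.942, 0, 1]
    - [0, 0, 0, 0, 0, -1, 1]
    - [0, 0, 0, 0, 0, -1, 1]
    - [0, 0, 0, 0, 0, -1, 1]
    - [0, 0, 0, 0, 0, 0, 1]
    - [0, 0, 0, 0, 0, 0, 1]

```text
time: 34.65
tcp_pos: [0.5413, 0.1434, 0.1725]
tool_rot: [[-0.994, -0.11, -0.001], [-0.11, 0.994, -0.0], [0.001, 0.0, -1.0]]
contact_force: [-0.3, -0.2, 0.7]
width: -0.0001
grip_force: 0.0
```

apply_moves:
  commands:
    - [0, 0, 0, 0, 0, -0.8, 1]
    - [0, 0, 0, 0, 0, -0.8, 1]
    - [0, 0, 0, 0, 0, -0.75, 1]
    - [0, 0, 0, -0.06, 0.52, 0, 1]
    - [0, 0, 0, -0.1, 0.42, 0, 1]
    - [0, 0, 0, -0.1, 0.42, 0, 1]
    - [0, 0, 0, 0.03, 0.36, 0, 1]
    - [0, 0, 0, 0.03, 0.36, 0, 1]
    - [0, 0, 0, 0.04, 0.36, 0, 1]
    - [0, 0, 0, 0.23, 0.49, 0, 1]
    - [0, 0, 0, 0.23, 0.49, 0, 1]
    - [0, 0, 0, 0.38, 0.38, 0, 1]
    - [0, 0, 0, 0.38, 0.38, 0, 1]
    - [0, 0, 0, 0.23, 0.13, 0, 1]
    - [0, 0, 0, 0.24, 0.14, 0, 1]
    - [0, 0, 0, 0, 0, 0, 1]

```text
time: 36.25
tcp_pos: [0.5803, 0.2554, 0.1137]
tool_rot: [[-0.994, -0.11, 0.0], [-0.11, 0.994, 0.001], [-0.0, 0.001, -1.0]]
contact_force: [0.1, -0.4, -0.1]
width: -0.0002
grip_force: 0.0
```

apply_moves:
  commands:
    - [0, 0, 0, 0.13, 0.02, 0, 1]
    - [0, 0, 0, 0.13, 0.02, 0, 1]
    - [0, 0, 0, 0.08, 0, 0, 1]
    - [0, 0, 0, 0.08, 0, 0, 1]
    - [0, 0, 0, 0, 0, 0, 1]

```text
time: 36.75
tcp_pos: [0.5887, 0.2558, 0.114]
tool_rot: [[-0.994, -0.11, -0.004], [-0.11, 0.994, 0.0], [0.004, 0.001, -1.0]]
contact_force: [-6.2, 1.6, 2.6]
width: 0.0001
grip_force: 2.9
```

apply_moves:
  commands:
    - [0, 0, 0, 0.1, 0, 0, 1]
    - [0, 0, 0, 0.1, 0, 0, 1]
    - [0, 0, 0, 0, 0, 0, 1]

```text
time: 37.05
tcp_pos: [0.5888, 0.2558, 0.114]
tool_rot: [[-0.994, -0.11, -0.015], [-0.11, 0.994, -0.001], [0.015, 0.001, -1.0]]
contact_force: [-18.9, 0.7, 12.0]
width: 0.0
grip_force: 9.3
```

apply_moves:
  commands:
    - [0, 0, 0, -0.6, 0, 0, 1]
    - [0, 0, 0, -0.6, 0, 0, 1]
    - [0, 0, 0, 0, 0, 1, -1]
    - [0, 0, 0, 0, 0, 1, -1]
    - [0, 0, 0, 0, 0, 1, -1]
    - [0, 0, 0, 0, 0, 1, -1]
    - [0, 0, 0, 0, 0, 1, -1]
    - [0, 0, 0, 0, 0, 1, -1]
    - [0, 0, 0, -1, 0, 0, -1]
    - [0, 0, 0, -1, 0, 0, -1]
    - [0, 0, 0, -1, 0, 0, -1]
    - [0, 0, 0, -1, 0, 0, -1]
    - [0, 0, 0, 0, 0, 0, -1]
    - [0, 0, 0, 0, 0, 0, -1]

```text
time: 38.45
tcp_pos: [0.4659, 0.2554, 0.2649]
tool_rot: [[-0.994, -0.11, 0.003], [-0.11, 0.994, 0.0], [-0.003, -0.0, -1.0]]
contact_force: [0.2, 0.5, 0.2]
width: 0.0853
grip_force: 0.0
```

```bash
cat >> h.py <<'E'
def cans(ns=("side","top"),save=None):
    for n in ns:
        im,W=grab(n)
        if save: cv2.imwrite(f"pics/{save}_{n}.png",im[:,:,::-1])
        for P,px,a in rects(n,im,W,.100,.165,(0,14),30,60):
            c,r=cv2.minEnclosingCircle((P[:,:2]*1000).astype(np.float32)); b=cv2.minAreaRect((P[:,:2]*1000).astype(np.float32))
            if r<35 and c[0]<620: print(n,px.round(),a,"circ",np.round(c,1),round(r,1),"rect",np.round(b[0],1),"z50/95",np.percentile(P[:,2],[50,95]).round(4))
E
python3 - <<'E' 2>/dev/null
from h import *
for t in(.105,0,-.105): hung("top",t)
cans()
a=np.radians(6.3); ex=np.array([np.cos(a),np.sin(a)]); ey=np.array([-np.sin(a),np.cos(a)]); O=np.array([.6372,-.0298])
im,W=grab("top"); hsv=cv2.cvtColor(im,cv2.COLOR_RGB2HSV)
s=(W[...,:2]-O)@ex; t=(W[...,:2]-O)@ey; z=W[...,2]
m=(z>.118)&(z<.145)&(t>.2)&(t<.33)&(abs(s)<.06)&(hsv[...,1]<80); print(m.sum())
for b in np.arange(.22,.32,.015):
    q=m&(t>b)&(t<b+.015)
    if q.sum()>3: print("  t%.3f"%(b+.0075),np.percentile(s[q],[5,50,95]).round(4))
cv2.imwrite("pics/lock.png",cv2.resize(im[150:230,180:390],None,fx=3.8,fy=3.8,interpolation=cv2.INTER_CUBIC)[:,:,::-1])
print(manip.get_state()["tcp_pos"])
E
```

```text
top 0.105 305 rect [-56.9 106.9] [134.5  67.7] 0.3 s [-123.8    7.7] front z 0.0988 rear z 0.1043
top 0 343 rect [-56.9   3.7] [ 68.4 134.2] 89.9 s [-123.5    8.1] front z 0.0987 rear z 0.1044
top -0.105 358 rect [-57.1 -99.8] [ 67.9 134. ] 89.9 s [-123.5    8. ] front z 0.0993 rear z 0.1042
side [198. 162.] 100 circ [535.2 362.7] 22.2 rect [535.5 362.1] z50/95 [0.1134 0.1161]
side [217. 212.] 136 circ [445.1 138.8] 21.2 rect [443.7 139.3] z50/95 [0.1134 0.1167]
side [403. 323.] 277 circ [ 531.  -404.3] 20.7 rect [ 530.7 -403.7] z50/95 [0.1134 0.1158]
top [155. 220.] 150 circ [537.6 366.6] 20.9 rect [543.4 368.4] z50/95 [0.1155 0.1196]
top [450. 227.] 225 circ [ 534.  -400.3] 21.5 rect [ 533.7 -400. ] z50/95 [0.1148 0.1201]
top [241. 258.] 206 circ [446.5 142.9] 21.5 rect [447.4 142.4] z50/95 [0.1155 0.1217]
230
  t0.228 [-0.0046  0.0009  0.0077]
  t0.242 [-0.0052  0.0016  0.0073]
  t0.257 [-0.0054  0.0005  0.0081]
  t0.272 [-0.0056  0.0004  0.0073]
  t0.287 [-0.0047  0.0009  0.0075]
  t0.302 [-0.0053  0.0002  0.0077]
  t0.317 [-0.0049  0.003   0.008 ]
[0.46596533 0.25536306 0.26392299]
```

View pics/lock.png

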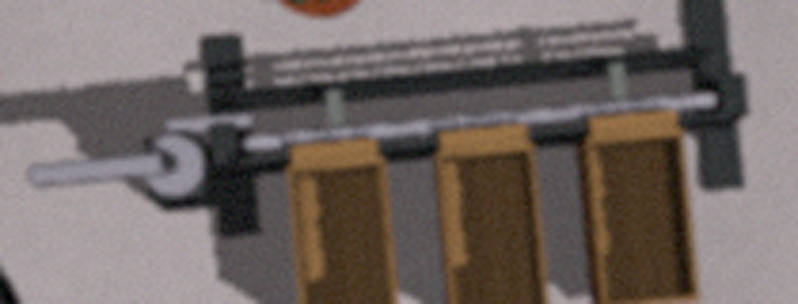

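The lever lies parallel to the strip (locked), and three bins hang aligned. Next the cans, starting with A at (0.536, 0.364).

apply_moves:
  commands:
    - [0, 0, 0, 0.56, 0.87, 0, -1]
    - [0, 0, 0, 0.56, 0.87, 0, -1]
    - [0, 0, 0, 0.56, 0.87, 0, -1]
    - [0, 0, 0, 0.56, 0.87, 0, -1]
    - [0, 0, 0, 0.56, 0.87, 0, -1]
    - [0, 0, 0, 0, 0, 0, -1]
    - [0, 0, 0, 0, 0, -1, -1]
    - [0, 0, 0, 0, 0, -1, -1]
    - [0, 0, 0, 0, 0, -1, -1]
    - [0, 0, 0, 0, 0, -1, -1]
    - [0, 0, 0, 0, 0, 0, -1]
    - [0, 0, 0, 0, 0, -0.8, -1]
    - [0, 0, 0, 0, 0, -0.8, -1]
    - [0, 0, 0, 0, 0, -0.8, -1]
    - [0, 0, 0, 0, 0, -0.8, -1]
    - [0, 0, 0, 0, 0, 0, -1]
    - [0, 0, 0, 0, 0, 0, -1]

```text
time: 40.45
tcp_pos: [0.5357, 0.3643, 0.0851]
tool_rot: [[-0.994, -0.11, 0.001], [-0.11, 0.994, 0.0], [-0.001, 0.0, -1.0]]
contact_force: [-0.4, 0.3, 0.1]
width: 0.0851
grip_force: 0.0
```

apply_moves:
  commands:
    - [0, 0, 0, 0, 0, 0, -0.6]
    - [0, 0, 0, 0, 0, 0, -0.3]
    - [0, 0, 0, 0, 0, 0, 0]
    - [0, 0, 0, 0, 0, 0, 0.1]
    - [0, 0, 0, 0, 0, 0, 0.2]
    - [0, 0, 0, 0, 0, 0, 0.4]
    - [0, 0, 0, 0, 0, 0, 1]
    - [0, 0, 0, 0, 0, 0, 1]
    - [0, 0, 0, 0, 0, 0, 1]
  force: 30

```text
time: 41.35
tcp_pos: [0.5361, 0.3648, 0.0855]
tool_rot: [[-0.994, -0.11, 0.002], [-0.11, 0.994, 0.001], [-0.002, 0.001, -1.0]]
contact_force: [-0.3, 0.2, 5.6]
width: 0.0411
grip_force: 31.0
```

apply_moves:
  commands:
    - [0, 0, 0, 0, 0, 0.4, 1]
    - [0, 0, 0, 0, 0, 0.8, 1]
    - [0, 0, 0, 0, 0, 1, 1]
    - [0, 0, 0, 0, 0, 1, 1]
    - [0, 0, 0, 0, 0, 1, 1]
    - [0, 0, 0, 0, 0, 1, 1]
    - [0, 0, 0, 0, 0, 1, 1]
    - [0, 0, 0, 0, 0, 0.4, 1]
    - [0, 0, 0, 0.08, -0.5, 0, 1]
    - [0, 0, 0, 0.08, -0.9, 0, 1]
    - [0, 0, 0, 0.08, -0.9, 0, 1]
    - [0, 0, 0, 0.08, -0.9, 0, 1]
    - [0, 0, 0, 0.08, -0.9, 0, 1]
    - [0, 0, 0, 0.08, -0.9, 0, 1]
    - [0, 0, 0, 0.08, -0.9, 0, 1]
    - [0, 0, 0, 0.08, -0.9, 0, 1]
    - [0, 0, 0, 0.08, -0.9, 0, 1]

```text
time: 43.05
tcp_pos: [0.5516, 0.1697, 0.2463]
tool_rot: [[-0.994, -0.109, -0.005], [-0.109, 0.994, -0.001], [0.005, -0.001, -1.0]]
contact_force: [-0.3, 0.3, -2.4]
width: 0.0409
grip_force: 30.7
```

apply_moves:
  commands:
    - [0, 0, 0, 0.08, -0.9, 0, 1]
    - [0, 0, 0, 0.08, -0.9, 0, 1]
    - [0, 0, 0, 0.08, -0.9, 0, 1]
    - [0, 0, 0, 0.05, -0.9, 0, 1]
    - [0, 0, 0, 0, -0.6, 0, 1]
    - [0, 0, 0, 0, 0, 0, 1]
    - [0, 0, 0, 0, 0, 0, 1]

```text
time: 43.75
tcp_pos: [0.5598, 0.0668, 0.2481]
tool_rot: [[-0.994, -0.109, -0.002], [-0.109, 0.994, 0.001], [0.002, 0.001, -1.0]]
contact_force: [-0.3, 0.3, -1.8]
width: 0.041
grip_force: 30.8
```

```bash
python3 - <<'E' 2>/dev/null
from h import *
s=manip.get_state();print(s["tcp_pos"],s["width"])
im,W=grab("side"); cv2.imwrite("pics/d1.png",cv2.resize(im[100:260,160:330],None,fx=3.5,fy=3.5,interpolation=cv2.INTER_CUBIC)[:,:,::-1])
E
```

```text
[0.55978107 0.06683027 0.24808688] 0.0410350508548259
```

View pics/d1.png

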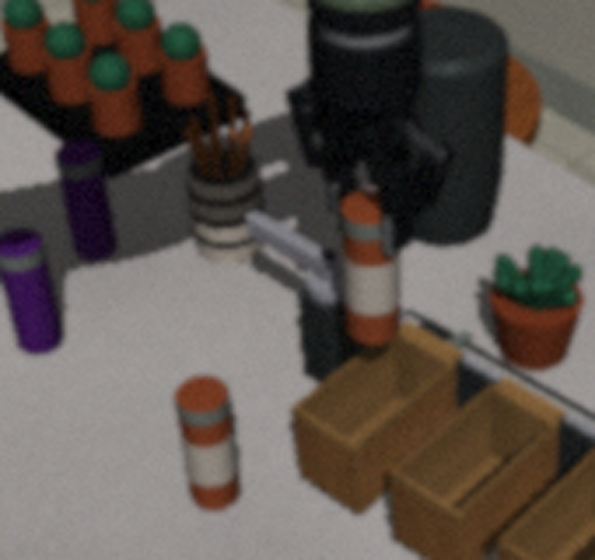

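apply_moves:
  commands:
    - [0, 0, 0, 0.04, 0.02, -0.6, 1]
    - [0, 0, 0, 0, 0, -0.8, 1]
    - [0, 0, 0, 0, 0, -0.8, 1]
    - [0, 0, 0, 0, 0, -0.8, 1]
    - [0, 0, 0, 0, 0, -0.8, 1]
    - [0, 0, 0, 0, 0, -0.6, 1]
    - [0, 0, 0, 0, 0, -0.4, 1]
    - [0, 0, 0, 0, 0, -0.2, 1]
    - [0, 0, 0, 0, 0, -0.15, 1]
    - [0, 0, 0, 0, 0, -0.1, 1]
    - [0, 0, 0, 0, 0, 0, 1]
    - [0, 0, 0, 0, 0, 0, 1]

```text
time: 45.0
tcp_pos: [0.562, 0.0672, 0.1185]
tool_rot: [[-0.994, -0.11, 0.001], [-0.11, 0.994, -0.0], [-0.001, -0.0, -1.0]]
contact_force: [0.5, 1.1, -0.6]
width: 0.0409
grip_force: 30.8
```

apply_moves:
  commands:
    - [0, 0, 0, 0, 0, -0.1, 1]
    - [0, 0, 0, 0, 0, 0, 1]
    - [0, 0, 0, 0, 0, 0, 1]

```text
time: 45.3
tcp_pos: [0.5614, 0.0673, 0.1153]
tool_rot: [[-0.994, -0.11, -0.0], [-0.11, 0.994, 0.0], [0.0, 0.0, -1.0]]
contact_force: [0.4, -0.6, -1.4]
width: 0.0413
grip_force: 30.8
```

apply_moves:
  commands:
    - [0, 0, 0, 0, 0, -0.08, 1]
    - [0, 0, 0, 0, 0, 0, 1]
    - [0, 0, 0, 0, 0, 0, 1]

```text
time: 45.6
tcp_pos: [0.5613, 0.0673, 0.1132]
tool_rot: [[-0.994, -0.11, -0.0], [-0.11, 0.994, 0.0], [0.0, 0.0, -1.0]]
contact_force: [-0.3, -0.2, -1.7]
width: 0.0407
grip_force: 30.8
```

apply_moves:
  commands:
    - [0, 0, 0, 0, 0, -0.06, 1]
    - [0, 0, 0, 0, 0, 0, 1]
    - [0, 0, 0, 0, 0, 0, 1]

```text
time: 45.9
tcp_pos: [0.5614, 0.0673, 0.1117]
tool_rot: [[-0.994, -0.11, -0.0], [-0.11, 0.994, -0.0], [0.0, -0.0, -1.0]]
contact_force: [0.3, -0.6, -1.5]
width: 0.0413
grip_force: 30.8
```

apply_moves:
  commands:
    - [0, 0, 0, 0, 0, -0.04, 1]
    - [0, 0, 0, 0, 0, 0, 0.2]
    - [0, 0, 0, 0, 0, 0, 0.05]
    - [0, 0, 0, 0, 0, 0, 0]
    - [0, 0, 0, 0, 0, 0, -0.1]
    - [0, 0, 0, 0, 0, 0, -0.2]
    - [0, 0, 0, 0, 0, 0, -0.4]
    - [0, 0, 0, 0, 0, 0, -0.4]
    - [0, 0, 0, 0, 0, 0.5, -0.4]
    - [0, 0, 0, 0, 0, 0.8, -0.4]
    - [0, 0, 0, 0, 0, 1, -0.4]
    - [0, 0, 0, 0, 0, 1, -1]
    - [0, 0, 0, 0, 0, 1, -1]
    - [0, 0, 0, 0, 0, 1, -1]
    - [0, 0, 0, 0, 0, 1, -1]
    - [0, 0, 0, -1, 0, 0, -1]
    - [0, 0, 0, -1, 0, 0, -1]
    - [0, 0, 0, -1, -1, 0, -1]
    - [0, 0, 0, -1, -1, 0, -1]
    - [0, 0, 0, 0, 0, 0, -1]

```text
time: 47.9
tcp_pos: [0.4592, 0.0157, 0.2691]
tool_rot: [[-0.994, -0.107, -0.0], [-0.107, 0.994, -0.001], [0.0, -0.001, -1.0]]
contact_force: [0.0, -0.1, 0.1]
width: 0.0853
grip_force: 0.0
```

```bash
python3 - <<'E' 2>/dev/null
from h import *
cans(save="e1"); hung("side",.105)
s=manip.get_state();print(s["tcp_pos"],s["width"])
E
```

```text
side [217. 212.] 137 circ [445.7 139.2] 21.9 rect [443.4 139.4] z50/95 [0.1136 0.1161]
side [267. 211.] 83 circ [553.8  59.7] 19.5 rect [549.5  53.3] z50/95 [0.1121 0.1216]
side [403. 323.] 272 circ [ 530.7 -404. ] 20.7 rect [ 530.5 -403.7] z50/95 [0.1133 0.1158]
top [270. 215.] 219 circ [557.6  68.3] 21.2 rect [557.2  68. ] z50/95 [0.1404 0.1452]
top [450. 228.] 225 circ [ 533.6 -401.3] 22.5 rect [ 533.9 -399.8] z50/95 [0.1153 0.1197]
top [241. 258.] 208 circ [447.4 142.3] 21.3 rect [447.4 142.1] z50/95 [0.1157 0.1197]
side 0.105 426 rect [-59.9 102.8] [ 72.1 137.2] 89.8 s [-128.2    3.5] front z 0.0952 rear z 0.1008
[0.46210566 0.01739239 0.26929723] 0.08575858068463514
```

apply_moves:
  commands:
    - [0, 0, 0, -0.13, 0.98, 0, -1]
    - [0, 0, 0, -0.13, 0.98, 0, -1]
    - [0, 0, 0, -0.13, 0.98, 0, -1]
    - [0, 0, 0, -0.13, 0.98, 0, -1]
    - [0, 0, 0, -0.12, 0.98, 0, -1]
    - [0, 0, 0, 0, 0, 0, -1]
    - [0, 0, 0, 0, 0, -1, -1]
    - [0, 0, 0, 0, 0, -1, -1]
    - [0, 0, 0, 0, 0, -1, -1]
    - [0, 0, 0, 0, 0, -1, -1]
    - [0, 0, 0, 0, 0, 0, -1]
    - [0, 0, 0, 0, 0, -0.85, -1]
    - [0, 0, 0, 0, 0, -0.85, -1]
    - [0, 0, 0, 0, 0, -0.85, -1]
    - [0, 0, 0, 0, 0, -0.85, -1]
    - [0, 0, 0, 0, 0, 0, -1]
    - [0, 0, 0, 0, 0, 0, -1]

```text
time: 49.75
tcp_pos: [0.4465, 0.1398, 0.0843]
tool_rot: [[-0.994, -0.11, 0.001], [-0.11, 0.994, 0.0], [-0.001, -0.0, -1.0]]
contact_force: [1.0, 0.2, 0.1]
width: 0.0855
grip_force: 0.0
```

apply_moves:
  commands:
    - [0, 0, 0, 0, 0, 0, -0.6]
    - [0, 0, 0, 0, 0, 0, -0.3]
    - [0, 0, 0, 0, 0, 0, 0]
    - [0, 0, 0, 0, 0, 0, 0.1]
    - [0, 0, 0, 0, 0, 0, 0.2]
    - [0, 0, 0, 0, 0, 0, 0.4]
    - [0, 0, 0, 0, 0, 0, 1]
    - [0, 0, 0, 0, 0, 0, 1]
    - [0, 0, 0, 0, 0, 0, 1]

```text
time: 50.65
tcp_pos: [0.4465, 0.1401, 0.0845]
tool_rot: [[-0.994, -0.11, 0.002], [-0.11, 0.994, 0.0], [-0.002, 0.0, -1.0]]
contact_force: [-0.2, 0.6, 6.1]
width: 0.0416
grip_force: 30.1
```

apply_moves:
  commands:
    - [0, 0, 0, 0, 0, 0.4, 1]
    - [0, 0, 0, 0, 0, 0.8, 1]
    - [0, 0, 0, 0, 0, 1, 1]
    - [0, 0, 0, 0, 0, 1, 1]
    - [0, 0, 0, 0, 0, 1, 1]
    - [0, 0, 0, 0, 0, 1, 1]
    - [0, 0, 0, 0, 0, 1, 1]
    - [0, 0, 0, 0, 0, 0.8, 1]
    - [0, 0, 0, 0.63, -0.88, 0, 1]
    - [0, 0, 0, 0.63, -0.88, 0, 1]
    - [0, 0, 0, 0.63, -0.88, 0, 1]
    - [0, 0, 0, 0.63, -0.88, 0, 1]
    - [0, 0, 0, 0.63, -0.88, 0, 1]
    - [0, 0, 0, 0.63, -0.88, 0, 1]
    - [0, 0, 0, 0.63, -0.88, 0, 1]
    - [0, 0, 0, 0.63, -0.88, 0, 1]
    - [0, 0, 0, 0, 0, 0, 1]
    - [0, 0, 0, 0, 0, 0, 1]

```text
time: 52.45
tcp_pos: [0.5708, -0.0364, 0.2577]
tool_rot: [[-0.994, -0.109, -0.002], [-0.109, 0.994, 0.001], [0.002, 0.001, -1.0]]
contact_force: [-0.6, -0.1, -2.2]
width: 0.0408
grip_force: 30.9
```

apply_moves:
  commands:
    - [0, 0, 0, 0, 0, -0.6, 1]
    - [0, 0, 0, 0, 0, -0.8, 1]
    - [0, 0, 0, 0, 0, -0.8, 1]
    - [0, 0, 0, 0, 0, -0.8, 1]
    - [0, 0, 0, 0, 0, -0.8, 1]
    - [0, 0, 0, 0, 0, -0.8, 1]
    - [0, 0, 0, 0, 0, -0.4, 1]
    - [0, 0, 0, 0, 0, -0.3, 1]
    - [0, 0, 0, 0, 0, -0.2, 1]
    - [0, 0, 0, 0, 0, -0.1, 1]
    - [0, 0, 0, 0, 0, 0, 1]
    - [0, 0, 0, 0, 0, 0, 1]

```text
time: 53.65
tcp_pos: [0.572, -0.0364, 0.1191]
tool_rot: [[-0.994, -0.11, 0.001], [-0.11, 0.994, -0.0], [-0.001, -0.0, -1.0]]
contact_force: [-0.3, 0.2, -0.8]
width: 0.0413
grip_force: 30.9
```

apply_moves:
  commands:
    - [0, 0, 0, 0, 0, -0.12, 1]
    - [0, 0, 0, 0, 0, -0.1, 1]
    - [0, 0, 0, 0, 0, 0, 1]
    - [0, 0, 0, 0, 0, 0, 1]

```text
time: 54.05
tcp_pos: [0.5713, -0.0362, 0.1126]
tool_rot: [[-0.994, -0.11, -0.0], [-0.11, 0.994, 0.0], [0.0, 0.0, -1.0]]
contact_force: [-0.8, 0.3, -2.0]
width: 0.0412
grip_force: 30.9
```

apply_moves:
  commands:
    - [0, 0, 0, 0, 0, -0.06, 1]
    - [0, 0, 0, 0, 0, 0, 1]
    - [0, 0, 0, 0, 0, 0, 1]

```text
time: 54.35
tcp_pos: [0.5714, -0.0362, 0.1112]
tool_rot: [[-0.994, -0.11, -0.0], [-0.11, 0.994, 0.0], [0.0, 0.0, -1.0]]
contact_force: [0.1, -0.5, -1.3]
width: 0.0411
grip_force: 30.9
```

apply_moves:
  commands:
    - [0, 0, 0, 0, 0, -0.05, 1]
    - [0, 0, 0, 0, 0, 0, 0.2]
    - [0, 0, 0, 0, 0, 0, 0.05]
    - [0, 0, 0, 0, 0, 0, 0]
    - [0, 0, 0, 0, 0, 0, -0.1]
    - [0, 0, 0, 0, 0, 0, -0.2]
    - [0, 0, 0, 0, 0, 0, -0.4]
    - [0, 0, 0, 0, 0, 0, -0.4]
    - [0, 0, 0, 0, 0, 0.5, -0.4]
    - [0, 0, 0, 0, 0, 0.8, -0.4]
    - [0, 0, 0, 0, 0, 1, -0.4]
    - [0, 0, 0, 0, 0, 1, -1]
    - [0, 0, 0, 0, 0, 1, -1]
    - [0, 0, 0, 0, 0, 1, -1]
    - [0, 0, 0, 0, 0, 1, -1]
    - [0, 0, 0, -1, -1, 0, -1]
    - [0, 0, 0, -1, -1, 0, -1]
    - [0, 0, 0, -0.5, -1, 0, -1]
    - [0, 0, 0, 0, -1, 0, -1]
    - [0, 0, 0, 0, 0, 0, -1]

```text
time: 56.35
tcp_pos: [0.5087, -0.1389, 0.2689]
tool_rot: [[-0.994, -0.106, 0.002], [-0.106, 0.994, -0.002], [-0.002, -0.002, -1.0]]
contact_force: [-0.3, 0.6, 0.0]
width: 0.0852
grip_force: 0.0
```

```bash
python3 - <<'E' 2>/dev/null
from h import *
cans()
s=manip.get_state();print(s["tcp_pos"],s["width"])
E
```

```text
side [267. 211.] 79 circ [553.8  59.6] 19.6 rect [549.9  53.8] z50/95 [0.1113 0.1222]
side [295. 229.] 81 circ [562.  -40.1] 20.4 rect [556.2 -44.2] z50/95 [0.1105 0.1203]
side [403. 323.] 274 circ [ 531.1 -404.2] 21.2 rect [ 531.4 -404.6] z50/95 [0.1132 0.1155]
top [310. 212.] 226 circ [567.2 -33.4] 21.7 rect [566.6 -34.2] z50/95 [0.1404 0.1458]
top [270. 215.] 218 circ [557.2  68.3] 21.2 rect [557.2  68. ] z50/95 [0.1406 0.1458]
top [450. 227.] 221 circ [ 532.9 -400.9] 22.5 rect [ 534.1 -399.7] z50/95 [0.1149 0.1206]
[ 0.50899681 -0.13644541  0.26838555] 0.08545355576253848
```

apply_moves:
  commands:
    - [0, 0, 0, 0.084, -0.966, 0, -1]
    - [0, 0, 0, 0.084, -0.966, 0, -1]
    - [0, 0, 0, 0.084, -0.966, 0, -1]
    - [0, 0, 0, 0.084, -0.966, 0, -1]
    - [0, 0, 0, 0.084, -0.966, 0, -1]
    - [0, 0, 0, 0.084, -0.966, 0, -1]
    - [0, 0, 0, 0.084, -0.966, 0, -1]
    - [0, 0, 0, 0.084, -0.966, 0, -1]
    - [0, 0, 0, 0.084, -0.966, 0, -1]
    - [0, 0, 0, 0.084, -0.966, 0, -1]
    - [0, 0, 0, 0.084, -0.966, 0, -1]
    - [0, 0, 0, 0, 0, 0, -1]
    - [0, 0, 0, 0, 0, -1, -1]
    - [0, 0, 0, 0, 0, -1, -1]
    - [0, 0, 0, 0, 0, -1, -1]
    - [0, 0, 0, 0, 0, -1, -1]
    - [0, 0, 0, 0, 0, 0, -1]
    - [0, 0, 0, 0, 0, 0, -1]

```text
time: 58.25
tcp_pos: [0.5325, -0.4005, 0.1676]
tool_rot: [[-0.994, -0.111, -0.001], [-0.111, 0.994, 0.001], [0.0, 0.001, -1.0]]
contact_force: [-0.4, -0.0, 0.5]
width: 0.0852
grip_force: 0.0
```

apply_moves:
  commands:
    - [0, 0, 0, 0, 0, -0.85, -1]
    - [0, 0, 0, 0, 0, -0.85, -1]
    - [0, 0, 0, 0, 0, -0.85, -1]
    - [0, 0, 0, 0, 0, -0.83, -1]
    - [0, 0, 0, 0, 0, 0, -1]
    - [0, 0, 0, 0, 0, 0, -1]
    - [0, 0, 0, 0, 0, 0, -0.6]
    - [0, 0, 0, 0, 0, 0, -0.3]
    - [0, 0, 0, 0, 0, 0, 0]
    - [0, 0, 0, 0, 0, 0, 0.1]
    - [0, 0, 0, 0, 0, 0, 0.2]
    - [0, 0, 0, 0, 0, 0, 0.4]
    - [0, 0, 0, 0, 0, 0, 1]
    - [0, 0, 0, 0, 0, 0, 1]
    - [0, 0, 0, 0, 0, 0, 1]

```text
time: 59.75
tcp_pos: [0.5328, -0.4026, 0.0846]
tool_rot: [[-0.994, -0.11, 0.002], [-0.11, 0.994, -0.002], [-0.002, -0.002, -1.0]]
contact_force: [-0.4, -0.3, 5.7]
width: 0.0412
grip_force: 30.6
```

apply_moves:
  commands:
    - [0, 0, 0, 0, 0, 0.4, 1]
    - [0, 0, 0, 0, 0, 0.8, 1]
    - [0, 0, 0, 0, 0, 1, 1]
    - [0, 0, 0, 0, 0, 1, 1]
    - [0, 0, 0, 0, 0, 1, 1]
    - [0, 0, 0, 0, 0, 1, 1]
    - [0, 0, 0, 0, 0, 1, 1]
    - [0, 0, 0, 0, 0, 0.8, 1]
    - [0, 0, 0, 0.186, 0.957, 0, 1]
    - [0, 0, 0, 0.186, 0.957, 0, 1]
    - [0, 0, 0, 0.186, 0.957, 0, 1]
    - [0, 0, 0, 0.186, 0.957, 0, 1]
    - [0, 0, 0, 0.186, 0.957, 0, 1]
    - [0, 0, 0, 0.186, 0.957, 0, 1]
    - [0, 0, 0, 0.186, 0.957, 0, 1]
    - [0, 0, 0, 0.186, 0.957, 0, 1]
    - [0, 0, 0, 0.186, 0.957, 0, 1]
    - [0, 0, 0, 0.186, 0.957, 0, 1]
    - [0, 0, 0, 0.186, 0.957, 0, 1]
    - [0, 0, 0, 0, 0, 0, 1]

```text
time: 61.75
tcp_pos: [0.5828, -0.1353, 0.2572]
tool_rot: [[-0.994, -0.113, -0.002], [-0.113, 0.994, 0.002], [0.002, 0.003, -1.0]]
contact_force: [-0.6, -0.3, -1.3]
width: 0.0413
grip_force: 31.1
```

apply_moves:
  commands:
    - [0, 0, 0, 0, 0, 0, 1]
    - [0, 0, 0, 0, 0, -0.6, 1]
    - [0, 0, 0, 0, 0, -0.8, 1]
    - [0, 0, 0, 0, 0, -0.8, 1]
    - [0, 0, 0, 0, 0, 0, 1]
    - [0, 0, 0, 0, 0, 0, 1]

```text
time: 62.35
tcp_pos: [0.5824, -0.1393, 0.2019]
tool_rot: [[-0.994, -0.109, -0.002], [-0.109, 0.994, 0.001], [0.002, 0.001, -1.0]]
contact_force: [0.0, -0.4, -2.2]
width: 0.0414
grip_force: 31.0
```

apply_moves:
  commands:
    - [0, 0, 0, 0, 0, -0.8, 1]
    - [0, 0, 0, 0, 0, -0.8, 1]
    - [0, 0, 0, 0, 0, -0.8, 1]
    - [0, 0, 0, 0, 0, -0.5, 1]
    - [0, 0, 0, 0, 0, -0.3, 1]
    - [0, 0, 0, 0, 0, -0.2, 1]
    - [0, 0, 0, 0, 0, -0.1, 1]
    - [0, 0, 0, 0, 0, 0, 1]
    - [0, 0, 0, 0, 0, 0, 1]
    - [0, 0, 0, 0, 0, 0, 1]

```text
time: 63.35
tcp_pos: [0.5837, -0.1389, 0.1163]
tool_rot: [[-0.994, -0.11, 0.001], [-0.11, 0.994, -0.0], [-0.001, -0.001, -1.0]]
contact_force: [0.3, 0.8, -2.0]
width: 0.0411
grip_force: 31.2
```

apply_moves:
  commands:
    - [0, 0, 0, 0, 0, -0.1, 1]
    - [0, 0, 0, 0, 0, -0.1, 1]
    - [0, 0, 0, 0, 0, 0, 1]
    - [0, 0, 0, 0, 0, 0, 1]

```text
time: 63.75
tcp_pos: [0.5832, -0.1387, 0.1105]
tool_rot: [[-0.994, -0.11, 0.0], [-0.11, 0.994, -0.0], [-0.0, -0.0, -1.0]]
contact_force: [0.2, -0.8, -1.8]
width: 0.0409
grip_force: 31.3
```

apply_moves:
  commands:
    - [0, 0, 0, 0, 0, -0.02, 1]
    - [0, 0, 0, 0, 0, 0, 0.2]
    - [0, 0, 0, 0, 0, 0, 0.05]
    - [0, 0, 0, 0, 0, 0, 0]
    - [0, 0, 0, 0, 0, 0, -0.1]
    - [0, 0, 0, 0, 0, 0, -0.2]
    - [0, 0, 0, 0, 0, 0, -0.4]
    - [0, 0, 0, 0, 0, 0, -0.4]
    - [0, 0, 0, 0, 0, 0.5, -0.4]
    - [0, 0, 0, 0, 0, 0.8, -0.4]
    - [0, 0, 0, 0, 0, 1, -0.4]
    - [0, 0, 0, 0, 0, 1, -1]
    - [0, 0, 0, 0, 0, 1, -1]
    - [0, 0, 0, 0, 0, 1, -1]
    - [0, 0, 0, 0, 0, 1, -1]
    - [0, 0, 0, -1, -1, 0, -1]
    - [0, 0, 0, -1, -1, 0, -1]
    - [0, 0, 0, -1, -1, 0, -1]
    - [0, 0, 0, -1, -1, 0, -1]
    - [0, 0, 0, 0, 0, 0, -1]

```text
time: 65.75
tcp_pos: [0.4809, -0.2414, 0.2687]
tool_rot: [[-0.994, -0.105, -0.0], [-0.105, 0.994, -0.002], [0.0, -0.002, -1.0]]
contact_force: [0.8, -0.4, 0.5]
width: 0.0852
grip_force: 0.0
```

```bash
python3 - <<'E' 2>/dev/null
from h import *
cans(save="f1")
for t in(.105,0,-.105): hung("top",t);hung("side",t)
im=cv2.imread("pics/f1_side.png"); cv2.imwrite("pics/fin.png",cv2.resize(im[100:350,160:450],None,fx=2.4,fy=2.4,interpolation=cv2.INTER_CUBIC))
E
```

```text
side [268. 211.] 86 circ [554.  60.] 19.6 rect [549.7  53.4] z50/95 [0.1107 0.1222]
side [295. 229.] 78 circ [562.  -40.3] 20.2 rect [556.5 -44.8] z50/95 [0.1118 0.1205]
side [327. 237.] 180 circ [ 579.9 -134.3] 28.1 rect [ 581.4 -137.6] z50/95 [0.1383 0.1408]
side [328. 249.] 88 circ [ 576.1 -144. ] 20.1 rect [ 569.4 -149.3] z50/95 [0.1103 0.1213]
top [350. 207.] 228 circ [ 580.4 -137.9] 21.4 rect [ 579.5 -136.8] z50/95 [0.1401 0.1448]
top [310. 212.] 220 circ [566.8 -33.7] 21.3 rect [566.5 -34.3] z50/95 [0.1404 0.1454]
top [270. 215.] 216 circ [557.2  68.5] 21.1 rect [557.3  68. ] z50/95 [0.1403 0.1452]
top 0.105 285 rect [-58.9 107. ] [130.8  67.8] 0.2 s [-123.8    6.1] front z 0.0995 rear z 0.1044
side 0.105 436 rect [-61.4 102.7] [ 70.7 135.2] 90.0 s [-128.2    4.8] front z 0.0955 rear z 0.101
top 0 306 rect [-58.8   3.6] [ 68.2 130.5] 89.5 s [-123.6    6.2] front z 0.0993 rear z 0.1042
side 0 385 rect [-60.1  -0.2] [137.6  71.4] 0.0 s [-128.     3.2] front z 0.0951 rear z 0.1005
top -0.105 355 rect [ -56.7 -100. ] [ 68.3 134.4] 89.5 s [-123.6    7.8] front z 0.0985 rear z 0.1043
side -0.105 514 rect [ -60.4 -104.3] [ 69.9 137.9] 89.9 s [-128.1    4.3] front z 0.0955 rear z 0.1012
```

View pics/fin.png

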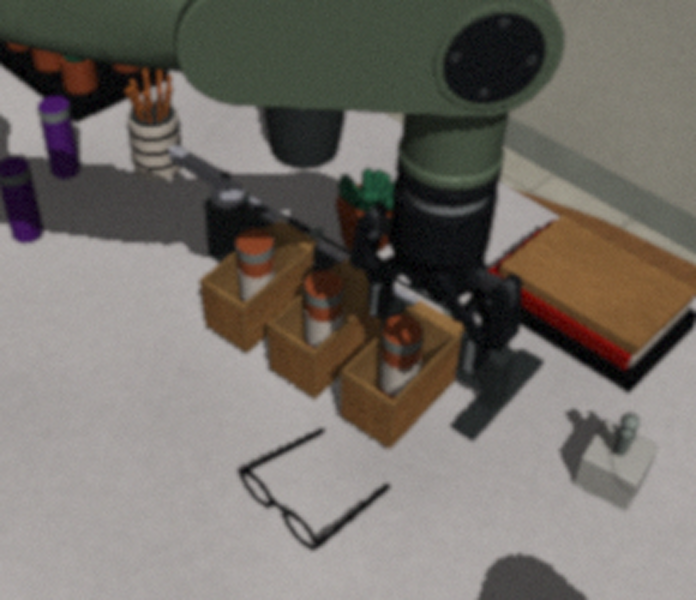

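All three bins hang clamped at (250,300), (320,340) and (400,390) in the crop. Each holds an upright copper can, the lever is along the rail and the bystanders are untouched. The gripper is clear, so I'm handing in.

```bash
python3 -c "
from plant import manip
print(manip.job_done())"
```

```text
the job is handed in; nothing more can be done
None
```

The job is handed in: in the last pictures all three bins hang clamped on the rail with the lever swung back, each holding one upright copper canister, and the bystanders were left alone (about 66 s used; the hand-in gave no verdict).

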